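# Strip the die block and put the punch dies away

### The job

Strip the punch dies from the die block: with the C-shaped knock-out, poke each die that is in the block up out of its tight pocket from below through its slug hole, and when you are done with it stand the knock-out back on its rubber mat. Stand all the dies upright on the floor of the pulled-out tray of the tooling cabinet, then push the tray fully in, and last push the cabinet's door shut until it snaps home on its catch. Leave the other things on the bench where they are.

Things in the scene. Friction and masses are not known exactly. Their poses are not given: they have to be found in the camera images.
- die_block: Fixed steel plate 270 mm long (y), 33 mm thick, underside 55 and top 88 mm above the bench, from x -40 to +50 mm, carried by a green wall under its rear (x +30 to +50), open below from the front (its -x, facing the robot) and the ends. Origin on the bench under the row of 4 pockets (y -96, -32, 32, 96 mm). Each pocket: 41 mm wide, 25 deep; an 8 mm thick floor with a concentric 28 mm slug hole
- pocket_0 (a point): Centre of the mouth of the pocket at the block's y = -96 mm, level with the top; axes as the block's. In every pocket a spring plunger 18 mm above its floor grips the die: pushing it up takes 6 to 14 N; pushed up 10 to 17 mm it stays up (sinking perhaps 2 mm in 30 s); above 18 mm it is held no longer.
- pocket_1 (a point): The same for the pocket at the block's y = -32 mm.
- pocket_2 (a point): The same for the pocket at the block's y = +32 mm.
- pocket_3 (a point): The same for the pocket at the block's y = +96 mm.
- die_0: Punch die: dark steel disc, 40 mm in diameter, 25 mm high, blind 14 mm bore in its top, flat solid underside, about 0.2 kg; starts flush in pocket_0. Origin at the centre of its underside, z up. Two or three of the four dies are present; an absent one reads None and its pocket is empty.
- die_1: The same, starts in pocket_1.
- die_2: The same, starts in pocket_2.
- die_3: The same, starts in pocket_3.
- knockout: Knock-out: loose C-shaped tool, about 0.6 kg, 166 mm tall, standing upright on a steel base plate (x -80 to +14, y -40 to +40 mm, 8 mm thick). Origin at the base's underside on the axis of its upturned pin (18 mm in diameter, top 40 mm above the underside). The C is open towards its own +x; the upright spine (20 mm wide) is at x -74 to -58 mm.
- knockout_handle (a point): Middle of the knock-out's black handle, right above the pin, 147 mm above the base's underside. Handle 44 mm long (x), 22 mm wide (y), z 124 to 166 mm; grip it across y from above. It sits on the upper arm of the C (20 mm wide, x -74 to +12, z 110 to 124 mm). Axes as the knock-out's.
- knockout_base (a point): Centre of the underside of the knock-out's base (33 mm behind the pin axis); the centre of mass is about above it, low down.
- mat: Black rubber mat fixed on the bench, 180 mm (x) by 160 mm (y), 4 mm thick; origin at the centre of its underside. The knock-out stands on it at the start and belongs on it.
- cabinet: Fixed grey steel bench cabinet, 240 mm deep (x), 220 mm wide (y), 118 mm high with a 10 mm roof; origin at the centre of its underside; its open front is at x = -120 mm and faces its own -x.
- tray (a joint): How far the cabinet's tray is pulled out, m: 0 = fully in (front flush with the cabinet's front), at most 0.15, towards the cabinet's -x. About 1.5 N of friction; it stays where it is left.
- tray_front (a point): Middle of the top edge of the tray's front face, 92 mm above the bench; the face is flat, 186 mm wide (y), 18 mm high; axes as the cabinet's. When the tray is in, the face lies at the cabinet's x = -118 mm.
- tray_floor (a point): Centre of the tray's floor (top side), 78 mm above the bench, 100 mm behind the front face; axes as the cabinet's. Inside its 14 mm high rim the floor is 192 mm (x) by 178 mm (y). Pulled out by d, the front d - 2 mm of the tray is clear of the roof.
- door (a joint): Angle of the cabinet's door, rad: 0 = shut on its catch, about 1.6 = open square to the front. It stays where it is left. At about 0.065 rad it meets a spring roller catch: some 8 N on the outer face 170 mm from the hinge pushes it over, then it snaps to 0 and stays. The tray must be in first: pulled out it blocks the door.
- door_hinge (a point): On the door's upright hinge axis, 60 mm above the bench, front corner of the cabinet at its -y side. Turns with the door: y runs along the door to its free edge, -x is the normal of the outer face. Panel x -12 to 0, y 0 to 216, 5 to 115 mm above the bench. A bar handle stands 34 mm off the axis plane at y = 200 mm, on the outer face.
- door_edge (a point): Free upper outer corner of the door (x -12, y 216 mm from the hinge axis, 115 mm above the bench); axes as door_hinge's.
Mind the look-alikes: they are no part of the job. Leave any white look-alike of the die_2 alone. Leave any red look-alike of the die_3 alone.

How it is judged:
By the outcome, as a careful person would: the job done as asked, in the order asked, and still so for the second after the job is handed in, with the robot touching nothing.
Of die_0, die_1, die_2, die_3 only 2 to 3 are there at a start; the rules pass over those that are not, and their reading is None.
At some moment in a run one of knockout may be knocked a few centimetres aside while the robot is not near it.
It also fails if it takes over 210 s, if anything falls off the work surface, if the arm or the gripper's body presses on something with over 40 N, if the wrist force passes 120 N, or if a joint passes its speed limit or range.

### The arm

A 7-joint arm with a two-finger parallel gripper is mounted at the origin on the work surface. World frame = base frame: x ahead of the robot, y to its left, z up, the work surface at z = 0. Lengths are in m, angles in rad, forces in N, time in s.
With the tool pointing down it reaches from about 0.4 to 0.85 m from the base axis. Payload 10.4 kg.
Tool frame: the origin (TCP) lies between the finger pads; the fingertips stand ahead of it and the grasp point (between the pads) lies 3 mm ahead of it (r.tips_ahead is the z of the fingertips in the tool frame, in m); z points along the fingers, y is the line along which they close (so a half turn about z gives the same grasp; the last joint's range is limited). The gripper opens to 87 mm and grips with 3 to 60 N. Pads are 19 mm wide; open, the fingers measure 117 mm over their backs; the gripper's body (75 mm by 190 mm) begins 51 mm behind the grasp point.
Start: joints at [-1.179, 0.332, -0.065, 1.46, 0.022, 1.35, -0.088], TCP at [0.252, 0.572, 0.245] pointing down, gripper open.
Joint ranges: [-2.6, 2.6], [-0.5, 2.12], [-1.47, 1.34], [0.16, 2.42], [-1.27, 4.41], [0.06, 2.06], [-2.6, 2.6]. Speed limits (rad/s): [2.22, 2.22, 2.79, 2.79, 3.14, 3.14, 3.14].

### API

Orientations are given as a unit quaternion [x, y, z, w].
In Python, from bench import telemetry, camera, get_calibration, r gives the robot as it stands.
- The arm moves only by the tool drive_tool, never from a script. Its argument "series" is one flat list of numbers, 7 for each row, row after row: the turn, a rotation vector about the tool's x, y, z in units of 5 degrees (1.0 is 5 degrees), then the shift along the tool's x, y, z in units of 40 mm (1.0 is 40 mm), then the opening, from -1 (shut) to 1 (fully open). A call has 1 to 10 rows; each row is the pose to reach, as a shift and turn from the pose commanded when the call began, along the tool's axes at that moment; what a row does not reach only later rows make up. A row lasts 1/12 s, in which the tool goes at most 41.7 mm and 7.16 degrees, less where a joint would pass 70% of its speed; a pose out of reach is approached as far as the arm can. A call with a gripper value outside its range is refused whole. The fingers move at their own pace and stop on an object; "grip_force" is the grip in N (left out, the last holds). Time passes only in rows, so rows that repeat a pose let the fingers close. It gives the time, the measured TCP pose, the force, the opening and the grip force at its end, in the units of the state.
- telemetry.read_state(): the state, without advancing time (a new reading comes with each control period).
- camera(name): name is "scene" or "side" or "wrist"; returns the picture (384x512x3 uint8, red, green, blue); there is no depth.
- get_calibration(name): a dict with "fovy" (degrees; the focal length in pixels is half the picture's height over the tangent of half this angle, whatever the lens; pixels are square), "cx", "cy" (the principal point, pixels), "xyz" and "rotation" of the camera in the world. Camera axes: x right, y up, looking along -z (the intrinsics and any distortion apply to the point x, -y, -z); pixel columns grow to the right and rows downward; lengths in m; the calibration is good to about 2 mm. The wrist camera is an equidistant fisheye: a pixel r from the principal point sees the ray r / f radians off the axis. A picture is of the moment at which its call begins: read the wrist's pose just before it. get_calibration takes no time and is no camera call; for the wrist camera it gives the pose at the moment of the call.
- r.close_job(): hands the job in; it is judged then, once.
The state is a dict: "time": time; "joint_positions": joint angles; "joint_vel": joint speeds; "joint_torque": joint torques, N m; "ee_pos": TCP position; "eef_rot": TCP orientation; "ft_force": force on the tool from outside, world axes, zero at the start; "torque": the same for the moment, N m; "width": finger opening in m; "grip_force": force on a finger pad.
Only numpy, scipy, OpenCV 4.12 (cv2) and the standard library are available. Lean on these libraries where they do the work, as an engineer would, in place of code of your own. Each camera call takes 0.05 s, during which the arm holds its last target. There are 200 camera calls.

## Working session

There is one attempt and no reset: what is moved stays moved. The work goes in short steps, Python scripts to look and compute and a tool call to move; the robot and the scene stay as the last step left them, time stands still between calls to the robot, and variables do not carry over. Pictures are saved under pics/ and viewed, at most 14 in all, crops included, and the job is handed in when it is done.

Besides the shell and the picture viewer there is one more tool, called after "Call:" by a JSON object that holds its "method" and its "body", one argument or row to a line. drive_tool: Moves the arm, as the interface text tells. Its arguments: {"type":"object","properties":{"series":{"type":"array"},"grip_force":{"type":"number"}},"required":["series"]}

```bash
ls; mkdir -p pics; python3 - <<'E'
from bench import telemetry, camera, get_calibration, r
import cv2
print(telemetry.read_state()); print(r.tips_ahead)
for n in("scene","side","wrist"):
    print(n,get_calibration(n))
    cv2.imwrite(f"pics/{n}0.png",camera(n)[:,:,::-1])
E
```

```text
pics
{'time': 0.0, 'joint_positions': array([-1.17858871,  0.33282775, -0.06474189,  1.46095956,  0.02161518,
        1.3498709 , -0.08848484]), 'joint_vel': array([ 9.71888522e-04, -1.48917002e-03, -5.59190102e-04, -3.93505731e-04,
       -7.58212509e-05, -1.07641513e-03, -2.50577135e-03]), 'joint_torque': array([-9.65161853e-04, -6.23255253e+01,  2.40183261e-02, -3.89900208e+01,
       -6.14945032e-02,  3.96586081e-02,  2.04140911e-04]), 'ee_pos': array([0.25172599, 0.57167732, 0.24377286]), 'eef_rot': array([ 2.05881111e-01,  9.78576772e-01, -6.75854929e-04, -1.08835014e-04]), 'ft_force': array([-0.114794  ,  0.55124001, -0.04212923]), 'torque': array([-0.01333189, -0.05889117, -0.01121822]), 'grip_force': 0.0, 'width': 0.08680803726495472}
0.022
scene {'fovy': 47.13974758579365, 'cx': 253.8116814340546, 'cy': 192.48539728219194, 'xyz': array([1.51095837, 0.01007537, 0.73984531]), 'rotation': array([0.34585357, 0.33920683, 0.60340785, 0.63342167])}
side {'fovy': 46.30338814208369, 'cx': 263.41064451653887, 'cy': 187.77380314701495, 'xyz': array([0.26388029, 0.88846683, 0.84136034]), 'rotation': array([-0.07338936,  0.42147554,  0.89405429, -0.13281302])}
wrist {'fovy': 65.70646984690485, 'cx': 259.3352332020174, 'cy': 191.01229704462048, 'xyz': array([0.18105045, 0.60176322, 0.38339327]), 'rotation': array([-0.11690282, -0.07602652,  0.54135539,  0.82914899])}
```

View pics/scene0.png

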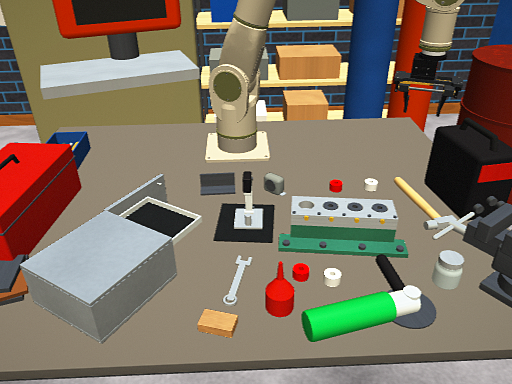

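View pics/side0.png

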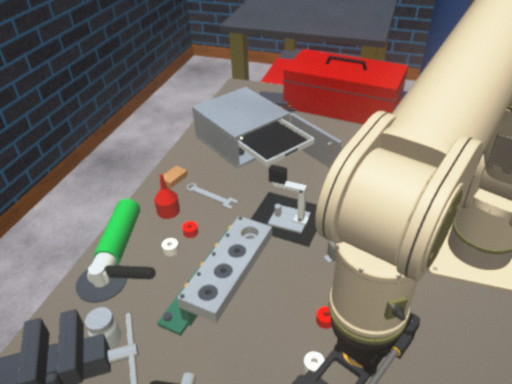

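The scene view shows the block at px (343,215), with pocket_0 (307,205) apparently empty and dies at (330,206), (354,207) and (380,208). The knock-out is on its mat (247,205), the cabinet is at (115,260) with its tray pulled out (155,220), and the door is open behind it. The look-alikes to leave are red rings (336,185) and (301,271) and white rings (371,184) and (332,277).

Next I'll take close crops to check this and measure pixels.

```bash
python3 - <<'E'
import cv2,numpy as np
s=cv2.imread("pics/scene0.png");d=cv2.imread("pics/side0.png")
def crop(im,x,y,w,h,W,H):
    o=cv2.resize(im[y:y+h,x:x+w],(W,H),interpolation=cv2.INTER_CUBIC)
    k=W/w
    for g in range((x//20+1)*20,x+w,20):
        cv2.line(o,(int((g-x+.5)*k),0),(int((g-x+.5)*k),6),(0,255,255),1);cv2.putText(o,str(g),(int((g-x+.5)*k)-10,16),0,.35,(0,255,255),1)
    for g in range((y//20+1)*20,y+h,20):
        cv2.line(o,(0,int((g-y+.5)*k)),(6,int((g-y+.5)*k)),(0,255,255),1);cv2.putText(o,str(g),(8,int((g-y+.5)*k)+4),0,.35,(0,255,255),1)
    return o
a=crop(s,200,160,220,100,792,360); b=crop(s,100,165,110,65,396,234); 
cv2.imwrite("pics/c1.png",np.vstack([a,np.hstack([b,crop(s,10,215,180,106,396,234)])]))
a=crop(d,170,160,160,180,532,598)
cv2.imwrite("pics/c2.png",np.hstack([a,np.vstack([crop(d,185,80,140,157,266,298),crop(d,230,90,110,124,266,300)])]))
E
```

```text
(no output)
```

View pics/c1.png

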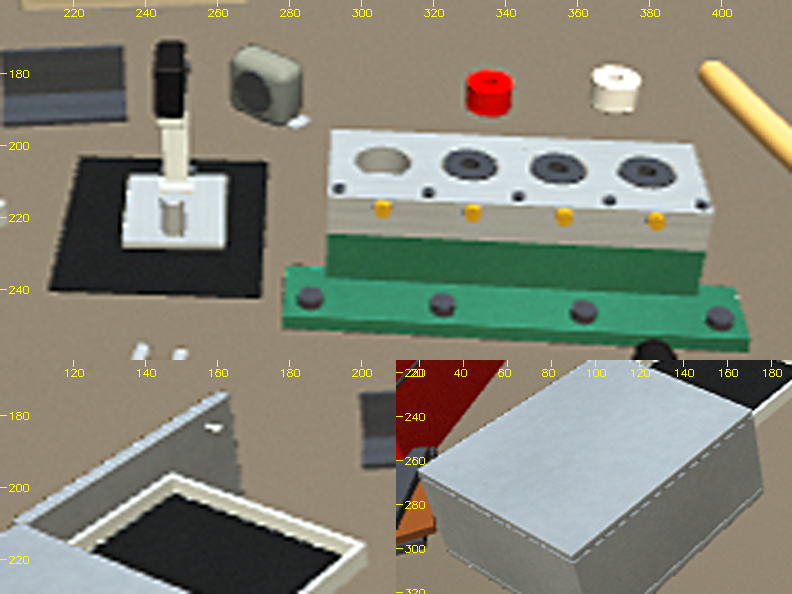

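View pics/c2.png

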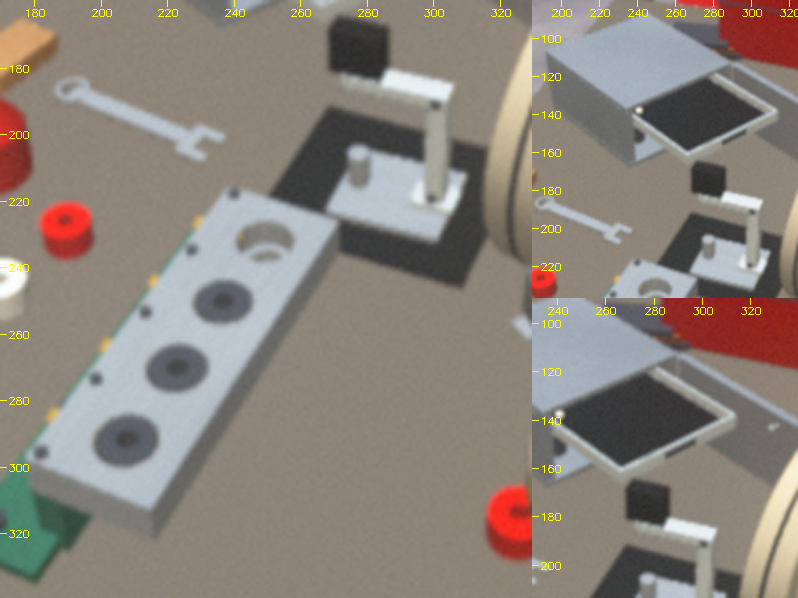

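The crops confirm it: pocket_0 is empty with light showing through, and dark steel discs sit in pockets 1–3. Next I'll triangulate.

```bash
cat > h.py <<'E'
import numpy as np,cv2
from scipy.spatial.transform import Rotation as R
def ray(c,uv,fish=False):
    f=192/np.tan(np.radians(c["fovy"]/2)); v=np.array([(uv[0]-c["cx"])/f,-(uv[1]-c["cy"])/f,-1.])
    if fish:
        t=np.hypot(v[0],v[1]); v=np.array([v[0]/t*np.sin(t),v[1]/t*np.sin(t),-np.cos(t)])
    v/=np.linalg.norm(v); return np.array(c["xyz"]),R.from_quat(c["rotation"]).apply(v)
def tri(*rays):
    A=np.zeros((3,3));b=np.zeros(3)
    for o,d in rays:
        P=np.eye(3)-np.outer(d,d);A+=P;b+=P@o
    x=np.linalg.solve(A,b);return x,max(np.linalg.norm((np.eye(3)-np.outer(d,d))@(x-o)) for o,d in rays)
def atz(r,z): o,d=r; return o+d*(z-o[2])/d[2]
def proj(c,p,fish=False):
    f=192/np.tan(np.radians(c["fovy"]/2)); v=R.from_quat(c["rotation"]).inv().apply(np.atleast_2d(p)-np.array(c["xyz"]))
    x,y,z=v[:,0],-v[:,1],-v[:,2]
    if fish:
        s=np.hypot(x,y);k=np.arctan2(s,z)/s
    else: k=1/z
    return np.c_[c["cx"]+f*x*k,c["cy"]+f*y*k]
E
python3 - <<'E'
from bench import get_calibration
from h import *
np.set_printoptions(precision=4,suppress=True)
s=get_calibration("scene");d=get_calibration("side")
for n,a,b in [("p0",(305.9,204.2),(249.2,232)),("d1",(330.3,205.1),(236.6,250.3)),("d2",(354.5,206.3),(222.7,269.9)),("d3",(379.2,207.3),(207.4,291.8)),
 ("pin",(247.8,215.1),(277.5,205.2)),("htop",(247.2,172),(276.3,167)),
 ("cab f-y",(103.4,209.8),(287.6,112.1)),("cab f+y",(171.3,238.1),(237.1,136.3)),("cab r+y",(90.9,304),(192.9,106.9)),("cab r-y",(20.4,263.6),(246.6,86.9)),
 ("tray -y",(146.7,196.2),(313.4,137)),("tray +y",(201.2,215.9),(265.9,161.8))]:
    x,e=tri(ray(s,a),ray(d,b)); print(n,x,round(e,4))
print("dooredge",atz(ray(s,(162.8,174.5)),.115),"base",[atz(ray(s,p),.012)[:2] for p in((235,208),(262.3,208.4),(262.3,226.2),(233.7,226.2))])
print("mat",[atz(ray(s,p),.004)[:2] for p in((222,203),(274,204.5),(272.5,241.5),(214,240))])
E
```

```text
p0 [0.5362 0.182  0.087 ] 0.0002
d1 [0.5447 0.2459 0.0874] 0.0003
d2 [0.5541 0.3085 0.0873] 0.0004
d3 [0.563  0.372  0.0874] 0.0003
pin [0.5124 0.0254 0.0426] 0.0016
htop [0.5124 0.0288 0.1761] 0.002
cab f-y [ 0.581  -0.3365  0.1186] 0.0019
cab f+y [ 0.6913 -0.1581  0.1126] 0.0042
cab r+y [ 0.8923 -0.2877  0.1131] 0.0024
cab r-y [ 0.7676 -0.4706  0.1139] 0.0011
tray -y [ 0.4779 -0.2504  0.093 ] 0.0011
tray +y [ 0.5798 -0.0942  0.0906] 0.0003
dooredge [ 0.4    -0.2134  0.115 ] base [array([ 0.4319, -0.0095]), array([0.4388, 0.0708]), array([0.5267, 0.0657]), array([ 0.5221, -0.0136])]
mat [array([ 0.3905, -0.0491]), array([0.4082, 0.1079]), array([0.586 , 0.0896]), array([ 0.5705, -0.0671])]
```

All heights match (pockets 0.087, pin 0.043, tray rim 0.092, roof 0.115):
- **Block:** yaw about -8°.
- **Knock-out:** yaw about -3.6°.
- **Cabinet:** yaw about -32.7°, tray pulled out about 0.13 m.

I'll write a move calculator and set out for the knock-out.

```bash
cat > goal.py <<'E'
import sys
from h import *
from bench import telemetry
# args: groups x,y,z,ydeg (world angle of tool y, tool pointing down); all from current pose
s=telemetry.read_state();q=R.from_quat(s["eef_rot"])
Y=q.as_matrix()[:,1];print("t",round(s["time"],2),"pos",s["ee_pos"].round(4),"yawy",np.degrees(np.arctan2(Y[1],Y[0])).round(2),"zax",q.as_matrix()[:,2].round(4),"F",s["ft_force"].round(1),"w",round(s["width"],4),"q",s["joint_positions"].round(2))
for a in sys.argv[1:]:
    x,y,z,t=map(float,a.split(","));t=np.radians(t);yy=np.array([np.cos(t),np.sin(t),0]);zz=np.array([0,0,-1.]);M=np.c_[np.cross(yy,zz),yy,zz]
    rv=np.degrees((q.inv()*R.from_matrix(M)).as_rotvec())/5; sh=q.inv().apply(np.array([x,y,z])-s["ee_pos"])/.04
    print(a,"->",rv.round(2),sh.round(3))
E
python3 goal.py 0.512,0.027,0.30,86.4 0.512,0.027,0.156,86.4
```

```text
t 0.15 pos [0.2518 0.5718 0.244 ] yawy 66.23 zax [-3.e-04 -1.e-03 -1.e+00] F [-0.6 -0.8 -0.1] w 0.0872 q [-1.18  0.33 -0.06  1.46  0.02  1.35 -0.09]
0.512,0.027,0.30,86.4 -> [-0.01 -0.   -4.03] [-11.442  -9.844  -1.39 ]
0.512,0.027,0.156,86.4 -> [-0.01 -0.   -4.03] [-11.442  -9.84    2.21 ]
```

Call:
{"method": "drive_tool", "body": {
  "series": [0,0,-2,-5.7,-4.9,-1.39,1,0,0,-4,-5.7,-4.9,-1.39,1,0,0,-4,-5.7,-4.9,-1.39,1,0,0,-4,-5.7,-4.9,-1.39,1,0,0,-4,-5.7,-4.9,-1.39,1,0,0,-4,-5.7,-4.9,-1.39,1,0,0,-4,-5.7,-4.9,-1.39,1,0,0,-4,-5.7,-4.9,-1.39,1,0,0,-4,-11.44,-9.84,-1.39,1,0,0,-4,-11.44,-9.84,-1.39,1]
}}

```text
time: 0.98
ee_pos: [0.4174, 0.2248, 0.3003]
eef_rot: [0.032, 0.999, 0.0, 0.0]
ft_force: [2.2, -0.5, -0.5]
width: 0.0868
grip_force: 0.0
```

```bash
python3 goal.py 0.512,0.027,0.28,86.4
```

```text
t 0.98 pos [0.4174 0.2248 0.3003] yawy 86.37 zax [ 3.e-04  7.e-04 -1.e+00] F [ 2.2 -0.5 -0.5] w 0.0868 q [-0.75 -0.04  0.16  1.76  0.01  1.41  0.91]
0.512,0.027,0.28,86.4 -> [ 0.01  0.   -0.01] [-2.673 -4.786  0.505]
```

Call:
{"method": "drive_tool", "body": {
  "series": [0,0,0,-2.67,-4.78,0.5,1,0,0,0,-2.67,-4.78,0.5,1,0,0,0,-2.67,-4.78,0.5,1,0,0,0,-2.67,-4.78,0.5,1,0,0,0,-2.67,-4.78,0.5,1,0,0,0,-2.67,-4.78,0.5,1,0,0,0,-2.67,-4.78,0.5,1,0,0,0,-2.67,-4.78,0.5,1,0,0,0,-2.67,-4.78,0.5,1]
}}

```text
time: 1.73
ee_pos: [0.5111, 0.029, 0.28]
eef_rot: [0.032, 0.999, 0.0, -0.0]
ft_force: [-0.3, 0.8, -0.5]
width: 0.0868
grip_force: 0.0
```

```bash
python3 goal.py 0.512,0.027,0.156,86.4; python3 - <<'E'
from bench import camera,get_calibration
from h import *
c=get_calibration("wrist");im=camera("wrist")[:,:,::-1].copy()
yw=np.radians(-3.6);X=np.array([np.cos(yw),np.sin(yw),0]);Y=np.array([-X[1],X[0],0]);o=np.array([.512,.0265,.004])
P=[o+a*X+b*Y+[0,0,z] for z,L in((.166,((-.022,-.011),(-.022,.011),(.022,.011),(.022,-.011))),(.008,((-.08,-.04),(-.08,.04),(.014,.04),(.014,-.04)))) for a,b in L]
im=cv2.resize(im,(768,576))
for p in proj(c,P,True): cv2.circle(im,(int(p[0]*1.5),int(p[1]*1.5)),3,(0,255,255),1)
cv2.imwrite("pics/w1.png",im)
E
```

```text
t 1.73 pos [0.5111 0.029  0.28  ] yawy 86.32 zax [-4.e-04  4.e-04 -1.e+00] F [-0.3  0.8 -0.5] w 0.0868 q [-0.53  0.05  0.4   1.72 -0.02  1.37  1.38]
0.512,0.027,0.156,86.4 -> [ 0.   -0.   -0.02] [-0.026 -0.049  3.101]
```

View pics/w1.png

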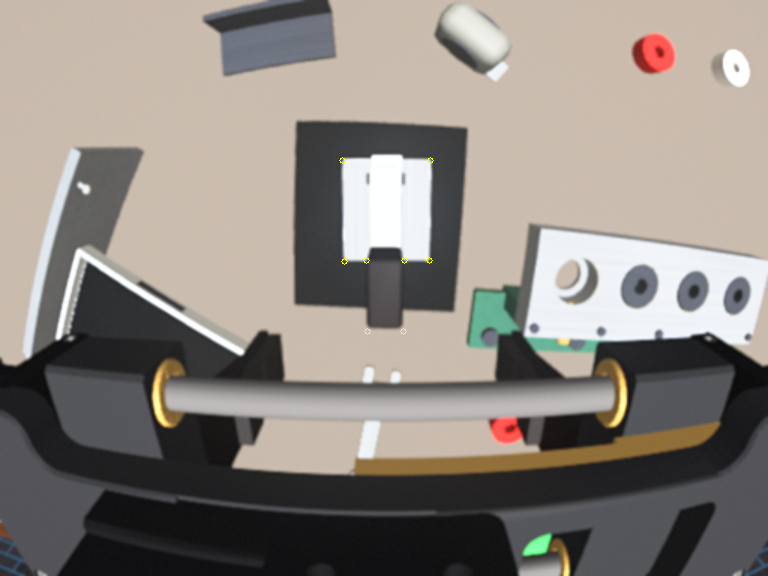

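The predicted corners lie on the base and handle, so the estimate holds. The handle top is at about px (385,290). I'll descend and grip.

Call:
{"method": "drive_tool", "body": {
  "series": [0,0,0,-0.02,-0.03,1,1,0,0,0,-0.02,-0.03,2,1,0,0,0,-0.02,-0.03,2.7,1,0,0,0,-0.02,-0.03,3.1,1,0,0,0,-0.02,-0.03,3.1,0.2,0,0,0,-0.02,-0.03,3.1,-1,0,0,0,-0.02,-0.03,3.1,-1,0,0,0,-0.02,-0.03,3.1,-1,0,0,0,-0.02,-0.03,3.1,-1,0,0,0,-0.02,-0.03,3.1,-1],
  "grip_force": 55
}}

```text
time: 2.62
ee_pos: [0.5127, 0.0267, 0.1571]
eef_rot: [0.033, 0.999, 0.0, 0.001]
ft_force: [0.8, -0.4, -0.4]
width: 0.055
grip_force: 0.0
```

Call:
{"method": "drive_tool", "body": {
  "series": [0,0,0,0,0,0,-1,0,0,0,0,0,0,-1,0,0,0,0,0,0,-1,0,0,0,0,0,-0.25,-1,0,0,0,0,0,-0.5,-1,0,0,0,0,0,-0.75,-1,0,0,0,0,0,-0.75,-1,0,0,0,0,0,-0.75,-1]
}}

```text
time: 3.28
ee_pos: [0.5124, 0.0266, 0.1867]
eef_rot: [0.033, 0.999, 0.0, 0.001]
ft_force: [-0.2, -0.6, -5.3]
width: 0.0215
grip_force: 55.0
```

```bash
python3 goal.py 0.512,0.027,0.156,86.4
```

```text
t 3.28 pos [0.5124 0.0266 0.1867] yawy 86.24 zax [ 1.1e-03  5.0e-04 -1.0e+00] F [-0.2 -0.6 -5.3] w 0.0215 q [-0.51  0.12  0.4   1.85 -0.05  1.18  1.41]
0.512,0.027,0.156,86.4 -> [ 0.01  0.01 -0.03] [0.013 0.009 0.768]
```

```bash
python3 - <<'E'
from bench import get_calibration
from h import *
s=get_calibration("scene")
P=np.array([[.5362,.182],[.5447,.2459],[.5541,.3085],[.563,.372]])
t=np.array([-96,-32,32,96])/1e3; c=P.mean(0); b=(t[:,None]*(P-c)).sum(0); b/=np.linalg.norm(b); a=np.array([b[1],-b[0]])
print("c",c,"yaw",np.degrees(np.arctan2(a[1],a[0])),[c+b*k for k in t],c+b*-.2)
for p in((335.6,185),(370.6,184),(268,184)):
    x=atz(ray(s,p),.0125)[:2];print(x,"block frame",(x-c)@a,(x-c)@b)
E
python3 goal.py .511,.011,.1865,82  .511,.011,.1595,82 .545,.2455,.1595,82
```

```text
c [0.5495 0.2771] yaw -8.079375692320781 [array([0.53600769, 0.18205287]), array([0.54500256, 0.24541762]), array([0.55399744, 0.30878238]), array([0.56299231, 0.37214713])] [0.52139103 0.07908514]
[0.32093795 0.31165946] block frame -0.2311505683842704 0.0020932123007570843
[0.32173269 0.42396552] block frame -0.24614775127878336 0.11339625620775702
[0.30135609 0.09715011] block frame -0.22038987560952242 -0.2130391158536655
t 3.28 pos [0.5124 0.0266 0.1867] yawy 86.24 zax [ 1.1e-03  5.0e-04 -1.0e+00] F [-0.2 -0.6 -5.3] w 0.0215 q [-0.51  0.12  0.4   1.85 -0.05  1.18  1.41]
.511,.011,.1865,82 -> [0.01 0.01 0.85] [ 0.01  -0.391  0.005]
.511,.011,.1595,82 -> [0.01 0.01 0.85] [ 0.011 -0.392  0.68 ]
.545,.2455,.1595,82 -> [0.01 0.01 0.85] [-0.452  5.514  0.684]
```

```bash
python3 goal.py .5145,.03,.161,82 
```

```text
t 3.28 pos [0.5124 0.0266 0.1867] yawy 86.24 zax [ 1.1e-03  5.0e-04 -1.0e+00] F [-0.2 -0.6 -5.3] w 0.0215 q [-0.51  0.12  0.4   1.85 -0.05  1.18  1.41]
.5145,.03,.161,82 -> [0.01 0.01 0.85] [-0.045  0.088  0.643]
```

Call:
{"method": "drive_tool", "body": {
  "series": [0,0,0.85,-0.05,0.08,0.2,-1,0,0,0.85,-0.05,0.08,0.4,-1,0,0,0.85,-0.05,0.08,0.64,-1,0,0,0.85,-0.05,0.08,0.64,-1,0,0,0.85,-0.05,0.08,0.64,-1]
}}

```text
time: 3.7
ee_pos: [0.5215, 0.029, 0.1688]
eef_rot: [0.07, 0.997, 0.002, 0.009]
ft_force: [-1.1, -4.8, 53.6]
width: 0.0215
grip_force: 55.0
```

```bash
python3 goal.py .545,.2454,.161,82; python3 - <<'E'
from bench import camera,telemetry,get_calibration
from h import *
p=telemetry.read_state()["ee_pos"]; yw=np.radians(-8);X=np.array([np.cos(yw),np.sin(yw),0]);Y=np.array([-X[1],X[0],0]);o=p-[0,0,.1525]
Q=[o+[0,0,.04],o+.014*X+.04*Y+[0,0,.008],o+.014*X-.04*Y+[0,0,.008],o-.08*X+.04*Y+[0,0,.008]]
out=[]
for n,(x,y,w,h) in(("scene",(190,140,220,110)),("side",(180,140,150,150))):
    im=camera(n)[:,:,::-1];k=4 if n=="side" else 3.6
    cr=cv2.resize(np.ascontiguousarray(im[y:y+h,x:x+w]),None,fx=k,fy=k,interpolation=cv2.INTER_CUBIC)
    for u in proj(get_calibration(n),Q): cv2.circle(cr,(int((u[0]-x+.5)*k),int((u[1]-y+.5)*k)),2,(0,0,255),-1)
    out.append(cr)
a,b=out; b=cv2.resize(b,(400,400));a=cv2.resize(a,(400,200));H=np.vstack([a,np.zeros((200,400,3),np.uint8)])
cv2.imwrite("pics/k1.png",np.hstack([H,b]))
E
```

```text
t 3.7 pos [0.5215 0.029  0.1688] yawy 81.92 zax [ 0.0177  0.0029 -0.9998] F [-1.1 -4.8 53.6] w 0.0215 q [-0.52  0.15  0.41  1.86 -0.07  1.12  1.35]
.545,.2454,.161,82 -> [ 0.06  0.2  -0.02] [0.183 5.437 0.221]
```

View pics/k1.png

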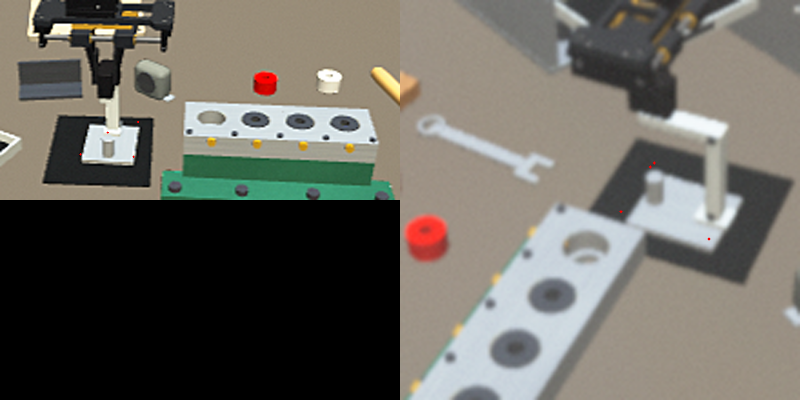

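The tool shows 54 N because the knock-out hangs tilted and its rear touches the mat. I'll raise it and look.

Call:
{"method": "drive_tool", "body": {
  "series": [0,0,0,0,0,-0.25,-1,0,0,0,0,0,-0.5,-1,0,0,0,0,0,-0.9,-1,0,0,0,0,0,-0.9,-1,0,0,0,0,0,-0.9,-1],
  "grip_force": 60
}}

```text
time: 4.22
ee_pos: [0.5143, 0.0297, 0.1961]
eef_rot: [0.07, 0.998, 0.0, -0.0]
ft_force: [0.3, 0.1, -5.2]
width: 0.0215
grip_force: 59.9
```

```bash
python3 goal.py .545,.2454,.161,82; python3 - <<'E'
from bench import camera,telemetry,get_calibration
from h import *
out=[]
for n,(x,y,w,h),k in(("scene",(215,130,80,120),5),("side",(230,140,100,150),4)):
    im=camera(n)[:,:,::-1]
    cr=cv2.resize(np.ascontiguousarray(im[y:y+h,x:x+w]),None,fx=k,fy=k,interpolation=cv2.INTER_CUBIC)
    for g in range(0,w,20): cv2.putText(cr,str(x+g),(int((g+.5)*k)-8,10),0,.35,(0,255,255),1);cv2.line(cr,(int((g+.5)*k),12),(int((g+.5)*k),18),(0,255,255),1)
    for g in range(0,h,20): cv2.putText(cr,str(y+g),(8,int((g+.5)*k)+4),0,.35,(0,255,255),1);cv2.line(cr,(0,int((g+.5)*k)),(6,int((g+.5)*k)),(0,255,255),1)
    out.append(cr)
cv2.imwrite("pics/k2.png",np.hstack(out))
E
```

```text
t 4.22 pos [0.5143 0.0297 0.1961] yawy 82.01 zax [-1.e-04  2.e-04 -1.e+00] F [ 0.3  0.1 -5.2] w 0.0215 q [-0.52  0.12  0.41  1.83 -0.05  1.2   1.33]
.545,.2454,.161,82 -> [ 0. -0.  0.] [-0.012  5.447  0.879]
```

View pics/k2.png

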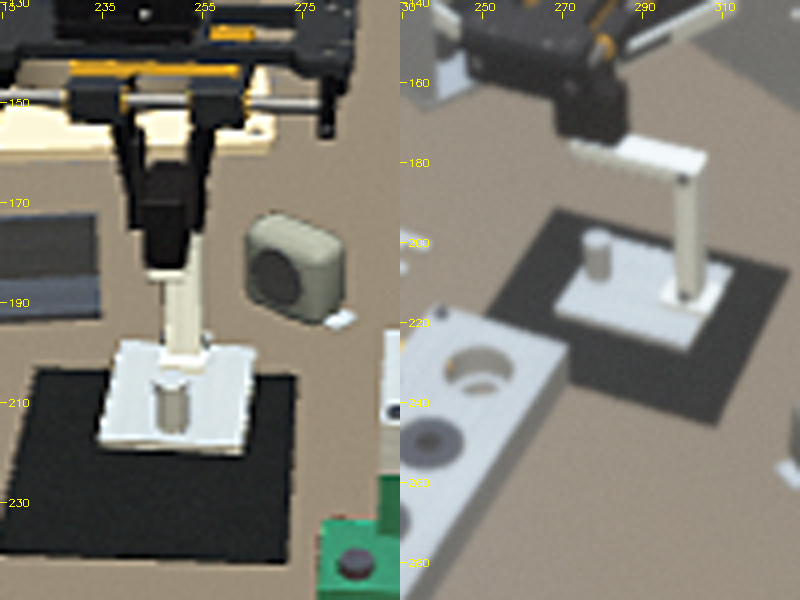

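```bash
python3 - <<'E'
from bench import get_calibration
from h import *
np.set_printoptions(precision=4,suppress=True)
s=get_calibration("scene");d=get_calibration("side")
for n,a,b in [("pin",(248.5,206.9),(278.8,198.5)),("++",(263.1,219.5),(268.2,216.5)),("-+",(265.7,199.5),(302,226.5)),("--",(238.1,197.9),(312.8,206.5)),("+-",(234.3,217.5),(280.8,197.8))]:
    print(n,*tri(ray(s,a),ray(d,b)))
E
```

```text
pin [0.5087 0.0274 0.068 ] 0.0023431774596652313
++ [0.5257 0.067  0.0354] 0.001480477929894722
-+ [0.4311 0.0808 0.0385] 0.0007516697844691113
-- [0.4209 0.0003 0.0405] 0.0004912212470449961
+- [ 0.5138 -0.0122  0.0372] 0.0017304048875281214
```

The knock-out was gripped about 15 mm too high because the fingers closed late. I'll set it down here on the mat and regrip lower.

Call:
{"method": "drive_tool", "body": {
  "series": [0,0,0,0,0,0.2,-1,0,0,0,0,0,0.4,-1,0,0,0,0,0,0.52,-1,0,0,0,0,0,0.58,-1,0,0,0,0,0,0.58,-1,0,0,0,0,0,0.58,-1]
}}

```text
time: 4.82
ee_pos: [0.5143, 0.0295, 0.1731]
eef_rot: [0.07, 0.998, -0.0, -0.0]
ft_force: [0.2, 1.2, -4.5]
width: 0.0213
grip_force: 59.9
```

Call:
{"method": "drive_tool", "body": {
  "series": [0,0,0,0,0,0,0,0,0,0,0,0,0,0,0,0,0,0,0,0,0,0,0,0,0,0,0,0,0,0,0,0,0,0.15,0,0,0,0,0,0,0.3,0,0,0,0,0,0,0.42,0,0,0,0,0,0,0.42,0]
}}

```text
time: 5.48
ee_pos: [0.5136, 0.0295, 0.1551]
eef_rot: [0.07, 0.998, -0.0, -0.001]
ft_force: [0.3, 0.1, -0.8]
width: 0.043
grip_force: 0.0
```

Call:
{"method": "drive_tool", "body": {
  "series": [0,0,0,0,0,0,-1,0,0,0,0,0,0,-1,0,0,0,0,0,0,-1,0,0,0,0,0,0,-1,0,0,0,0,0,0,-1,0,0,0,0,0,0,-1,0,0,0,0,0,0,-1,0,0,0,0,0,0,-1,0,0,0,0,0,0,-1,0,0,0,0,0,0,-1]
}}

```text
time: 6.32
ee_pos: [0.5145, 0.0296, 0.1567]
eef_rot: [0.07, 0.998, 0.0, 0.0]
ft_force: [-0.4, -0.2, 1.7]
width: 0.0214
grip_force: 60.0
```

```bash
python3 goal.py .5145,.03,.163,82
```

```text
t 6.32 pos [0.5145 0.0296 0.1567] yawy 81.99 zax [ 4.e-04  2.e-04 -1.e+00] F [-0.4 -0.2  1.7] w 0.0214 q [-0.52  0.16  0.41  1.88 -0.07  1.11  1.35]
.5145,.03,.163,82 -> [ 0.  0. -0.] [ 0.002  0.01  -0.157]
```

Call:
{"method": "drive_tool", "body": {
  "series": [0,0,0,0,0,-0.08,-1,0,0,0,0,0,-0.15,-1,0,0,0,0,0,-0.15,-1,0,0,0,0,0,-0.15,-1]
}}

```text
time: 6.65
ee_pos: [0.5142, 0.0296, 0.1624]
eef_rot: [0.07, 0.998, -0.0, -0.0]
ft_force: [0.1, 0.6, -5.4]
width: 0.0218
grip_force: 60.0
```

```bash
python3 goal.py .545,.2454,.163,82; python3 - <<'E'
from bench import camera,telemetry,get_calibration
from h import *
out=[]
for n,(x,y,w,h),k in(("scene",(228,190,45,50),8),("side",(255,180,55,75),8)):
    im=camera(n)[:,:,::-1]
    cr=cv2.resize(np.ascontiguousarray(im[y:y+h,x:x+w]),None,fx=k,fy=k,interpolation=cv2.INTER_CUBIC)
    for g in range(0,w,10): cv2.putText(cr,str(x+g),(int((g+.5)*k)-8,10),0,.35,(0,255,255),1);cv2.line(cr,(int((g+.5)*k),12),(int((g+.5)*k),18),(0,255,255),1)
    for g in range(0,h,10): cv2.putText(cr,str(y+g),(8,int((g+.5)*k)+4),0,.35,(0,255,255),1);cv2.line(cr,(0,int((g+.5)*k)),(6,int((g+.5)*k)),(0,255,255),1)
    out.append(cv2.copyMakeBorder(cr,0,600-cr.shape[0],0,0,cv2.BORDER_CONSTANT))
cv2.imwrite("pics/k3.png",np.hstack(out))
E
```

```text
t 6.65 pos [0.5142 0.0296 0.1624] yawy 81.99 zax [-4.e-04  0.e+00 -1.e+00] F [ 0.1  0.6 -5.4] w 0.0218 q [-0.52  0.15  0.41  1.87 -0.07  1.13  1.34]
.545,.2454,.163,82 -> [-0. -0. -0.] [-0.011  5.45  -0.016]
```

View pics/k3.png

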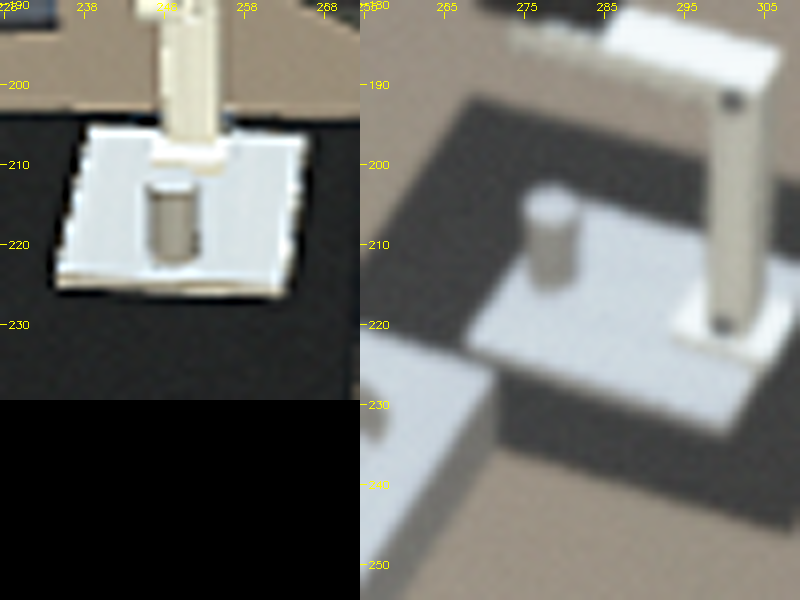

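```bash
python3 - <<'E'
from bench import get_calibration
from h import *
np.set_printoptions(precision=4,suppress=True)
s=get_calibration("scene");d=get_calibration("side")
for n,a,b in [("pin",(249.4,213.1),(278.2,204.9)),("++",(263.1,225.1),(267.9,222.2)),("-+",(265.9,206.4),(299.9,233.5)),("+-",(234.6,224),(281,204.5))]:
    print(n,*tri(ray(s,a),ray(d,b)))
print([atz(ray(s,p),.0175) for p in ((263.1,225.1),(265.9,206.4),(238.75,205.4),(234.6,224))], np.mean([atz(ray(s,p),.0175) for p in ((263.1,225.1),(265.9,206.4),(238.75,205.4),(234.6,224))],0)+[.0327,-.0046,0])
E
```

```text
pin [0.5095 0.0297 0.0476] 0.0020624089926638777
++ [0.5262 0.0675 0.0159] 0.0007019464022159293
-+ [0.4346 0.0822 0.0153] 0.0006406725124081953
+- [ 0.5127 -0.0119  0.0138] 0.00124700118450529
[array([0.5292, 0.0678, 0.0175]), array([0.4371, 0.0816, 0.0175]), array([0.427 , 0.0018, 0.0175]), array([ 0.5194, -0.0109,  0.0175])] [0.5109 0.0305 0.0175]
```

Call:
{"method": "drive_tool", "body": {
  "series": [0,0,0,-0.11,0.3,-0.03,-1,0,0,0,-0.11,0.9,-0.03,-1,0,0,0,-0.11,1.6,-0.03,-1,0,0,0,-0.11,2.4,-0.03,-1,0,0,0,-0.11,3.2,-0.03,-1,0,0,0,-0.11,4.0,-0.03,-1,0,0,0,-0.11,4.7,-0.03,-1,0,0,0,-0.11,5.2,-0.03,-1,0,0,0,-0.11,5.45,-0.03,-1,0,0,0,-0.11,5.45,-0.03,-1]
}}

```text
time: 7.58
ee_pos: [0.5485, 0.2482, 0.1631]
eef_rot: [0.068, 0.998, 0.0, -0.0]
ft_force: [-0.8, 0.8, -5.5]
width: 0.022
grip_force: 60.0
```

Call:
{"method": "drive_tool", "body": {
  "series": [0,0,0,0,0,0,-1,0,0,0,0,0,0,-1]
}}

```text
time: 7.75
ee_pos: [0.5494, 0.2431, 0.1636]
eef_rot: [0.071, 0.997, -0.001, -0.0]
ft_force: [0.1, -0.1, -4.9]
width: 0.0216
grip_force: 60.0
```

```bash
python3 goal.py .549,.2448,.1635,82 .549,.2448,.195,82
```

```text
t 7.75 pos [0.5494 0.2431 0.1636] yawy 81.89 zax [-2.0e-04 -1.1e-03 -1.0e+00] F [ 0.1 -0.1 -4.9] w 0.0216 q [-0.73  0.34  0.29  1.65 -0.1   1.17  1.01]
.549,.2448,.1635,82 -> [-0.01 -0.   -0.02] [0.015 0.04  0.002]
.549,.2448,.195,82 -> [-0.01 -0.   -0.02] [ 0.015  0.039 -0.785]
```

Call:
{"method": "drive_tool", "body": {
  "series": [0,0,0,0,0.02,-0.08,-1,0,0,0,0,0.02,-0.16,-1,0,0,0,0,0.02,-0.24,-1,0,0,0,0,0.02,-0.32,-1,0,0,0,0,0.02,-0.32,-1]
}}

```text
time: 8.17
ee_pos: [0.5495, 0.2454, 0.1774]
eef_rot: [0.07, 0.998, 0.0, 0.0]
ft_force: [-0.1, 0.2, -4.5]
width: 0.0216
grip_force: 60.0
```

Call:
{"method": "drive_tool", "body": {
  "series": [0,0,0,0,0,-0.05,-1,0,0,0,0,0,-0.1,-1,0,0,0,0,0,-0.1,-1]
}}

```text
time: 8.42
ee_pos: [0.5492, 0.2455, 0.1805]
eef_rot: [0.07, 0.998, -0.0, -0.0]
ft_force: [1.2, -0.1, -7.6]
width: 0.0217
grip_force: 60.0
```

Call:
{"method": "drive_tool", "body": {
  "series": [0,0,0,0,0,-0.05,-1,0,0,0,0,0,-0.1,-1,0,0,0,0,0,-0.15,-1,0,0,0,0,0,-0.15,-1]
}}

```text
time: 8.75
ee_pos: [0.5493, 0.2455, 0.187]
eef_rot: [0.07, 0.998, 0.0, 0.0]
ft_force: [0.0, -0.6, -7.6]
width: 0.0213
grip_force: 60.0
```

```bash
python3 goal.py .549,.2448,.192,82
```

```text
t 8.75 pos [0.5493 0.2455 0.187 ] yawy 81.98 zax [ 0.  0. -1.] F [ 0.  -0.6 -7.6] w 0.0213 q [-0.73  0.32  0.29  1.62 -0.1   1.22  1.01]
.549,.2448,.192,82 -> [ 0.  0. -0.] [ 0.005 -0.019 -0.126]
```

Call:
{"method": "drive_tool", "body": {
  "series": [0,0,0,0,0,-0.06,-1,0,0,0,0,0,-0.13,-1,0,0,0,0,0,-0.13,-1,0,0,0,0,0,-0.13,-1]
}}

```text
time: 9.08
ee_pos: [0.5495, 0.2458, 0.1925]
eef_rot: [0.07, 0.998, 0.0, 0.0]
ft_force: [-0.2, -0.1, -5.7]
width: 0.0218
grip_force: 60.0
```

```bash
python3 goal.py .549,.2448,.163,82; python3 - <<'E'
from bench import camera,telemetry,get_calibration
from h import *
out=[]
for n,(x,y,w,h),k in(("scene",(285,180,110,60),7),("side",(190,215,90,90),3)):
    im=camera(n)[:,:,::-1]
    cr=cv2.resize(np.ascontiguousarray(im[y:y+h,x:x+w]),None,fx=k,fy=k,interpolation=cv2.INTER_CUBIC)
    for g in range(0,w,10): cv2.putText(cr,str(x+g),(int((g+.5)*k)-8,10),0,.35,(0,255,255),1)
    for g in range(0,h,10): cv2.putText(cr,str(y+g),(8,int((g+.5)*k)+4),0,.35,(0,255,255),1)
    out.append(cr if n=="scene" else cv2.copyMakeBorder(cr[:180],0,0,0,500,cv2.BORDER_CONSTANT))
cv2.imwrite("pics/k4.png",np.vstack(out))
E
```

```text
t 9.08 pos [0.5495 0.2458 0.1925] yawy 81.98 zax [ 9.e-04  8.e-04 -1.e+00] F [-0.2 -0.1 -5.7] w 0.0218 q [-0.73  0.32  0.29  1.61 -0.09  1.23  1.01]
.549,.2448,.163,82 -> [ 0.01  0.01 -0.  ] [ 0.011 -0.027  0.738]
```

View pics/k4.png

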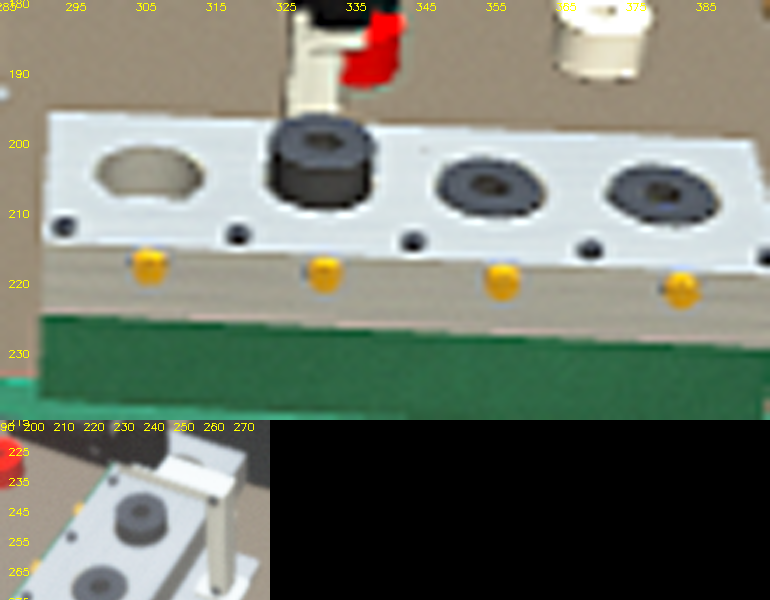

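```bash
python3 - <<'E'
from bench import get_calibration
from h import *
s=get_calibration("scene")
for z in(.088,.098,.102,.105): print(z,proj(s,[.545,.2454,z]))
E
```

```text
0.088 [[330.06831038 204.89599298]]
0.098 [[330.36887143 201.75262817]]
0.102 [[330.48986349 200.48725404]]
0.105 [[330.58089764 199.53518948]]
```

Die 1 stands about 16 mm up (top at px (330.6,199.7)). I'll lower the knock-out and go on to pocket 2, lifting slightly less there.

Call:
{"method": "drive_tool", "body": {
  "series": [0,0,0,0,-0.02,0.2,-1,0,0,0,0,-0.02,0.45,-1,0,0,0,0,-0.02,0.74,-1,0,0,0,0,-0.02,0.74,-1,0,0,0,0.01,0.4,0.74,-1,0,0,0,0.01,0.9,0.74,-1,0,0,0,0.01,1.4,0.74,-1,0,0,0,0.01,1.58,0.74,-1,0,0,0,0.01,1.58,0.74,-1,0,0,0,0.01,1.58,0.74,-1]
}}

```text
time: 10.02
ee_pos: [0.5576, 0.3079, 0.1617]
eef_rot: [0.07, 0.998, -0.0, -0.0]
ft_force: [0.2, -0.8, -4.6]
width: 0.0213
grip_force: 60.0
```

```bash
python3 goal.py .558,.3082,.163,82 .558,.3082,.1905,82; python3 - <<'E'
from bench import camera
import cv2,numpy as np
im=camera("scene")[:,:,::-1];cv2.imwrite("pics/s_d1.png",im)
print(im[194:212,330].mean(1).round().astype(int), im[196:212,354].mean(1).round().astype(int))
E
```

```text
t 10.02 pos [0.5576 0.3079 0.1617] yawy 82.01 zax [-4.e-04 -1.e-03 -1.e+00] F [ 0.2 -0.8 -4.6] w 0.0213 q [-0.78  0.42  0.26  1.54 -0.11  1.2   0.94]
.558,.3082,.163,82 -> [-0.01 -0.    0.  ] [-0.009  0.008 -0.032]
.558,.3082,.1905,82 -> [-0.01 -0.    0.  ] [-0.009  0.008 -0.719]
[141 145 103  95 104  58  63  81 100 103  50  64  64  62  58  43 220 228] [225 215 167 223 227 235 157  81  96  48  61  57 100  89  64 212]
```

Die 1 stays up (column dark from row 196). Now die 2.

Call:
{"method": "drive_tool", "body": {
  "series": [0,0,0,0,0,-0.1,-1,0,0,0,0,0,-0.2,-1,0,0,0,0,0,-0.32,-1,0,0,0,0,0,-0.42,-1,0,0,0,0,0,-0.52,-1,0,0,0,0,0,-0.62,-1,0,0,0,0,0,-0.71,-1,0,0,0,0,0,-0.71,-1,0,0,0,0,0,-0.71,-1]
}}

```text
time: 10.82
ee_pos: [0.5579, 0.3086, 0.1914]
eef_rot: [0.07, 0.998, 0.001, 0.0]
ft_force: [0.7, 0.4, -4.4]
width: 0.0214
grip_force: 60.0
```

```bash
python3 goal.py .558,.3082,.163,82 ; python3 - <<'E'
from bench import camera
import cv2,numpy as np
im=camera("scene")[:,:,::-1];cv2.imwrite("pics/s_d2.png",im)
for x in(329,330,353,354,355): print(x,im[190:214,x].mean(1).round().astype(int))
E
```

```text
t 10.82 pos [0.5579 0.3086 0.1914] yawy 81.99 zax [ 8.0e-04  1.1e-03 -1.0e+00] F [ 0.7  0.4 -4.4] w 0.0214 q [-0.78  0.39  0.27  1.51 -0.11  1.25  0.93]
.558,.3082,.163,82 -> [ 0.01  0.01 -0.  ] [-0.004 -0.01   0.709]
329 [117 143 140 139 138 144 104  95 104  58  60  91 100 105  47  61  63  63
  57  41 250 226 221 222]
330 [ 85 149 140 138 141 144 100  97 103  55  63  85  98 105  52  64  64  65
  58  42 219 228 222 224]
353 [215 213 216 216 217 218 228 164  82  95  79  61  89 100  99  47  57  60
  58  51  56 250 230 220]
354 [220 220 222 222 220 222 226 186  81  93  58  55  77  98 100  62  62  58
  63  56  39 217 231 218]
355 [217 217 217 221 221 222 227 225  77  95  53  61  58  99 100  69  62  64
  61  56  44 199 232 220]
```

Call:
{"method": "drive_tool", "body": {
  "series": [0,0,0,0,-0.01,0.2,-1,0,0,0,0,-0.01,0.45,-1,0,0,0,0,-0.01,0.71,-1,0,0,0,0,-0.01,0.71,-1,0,0,0,0,0.4,0.71,-1,0,0,0,0,0.9,0.71,-1,0,0,0,0,1.4,0.71,-1,0,0,0,0,1.59,0.71,-1,0,0,0,0,1.59,0.71,-1,0,0,0,0,1.59,0.71,-1]
}}

```text
time: 11.7
ee_pos: [0.5664, 0.3707, 0.1615]
eef_rot: [0.07, 0.998, -0.001, -0.0]
ft_force: [0.9, -0.9, -4.8]
width: 0.0217
grip_force: 60.0
```

```bash
python3 goal.py .567,.3716,.163,82 .567,.3716,.191,82
```

```text
t 11.7 pos [0.5664 0.3707 0.1615] yawy 82.0 zax [-6.0e-04 -1.2e-03 -1.0e+00] F [ 0.9 -0.9 -4.8] w 0.0217 q [-0.82  0.5   0.25  1.42 -0.13  1.23  0.87]
.567,.3716,.163,82 -> [-0.01 -0.   -0.  ] [-0.011  0.025 -0.036]
.567,.3716,.191,82 -> [-0.01 -0.   -0.  ] [-0.011  0.024 -0.736]
```

Call:
{"method": "drive_tool", "body": {
  "series": [0,0,0,0,0,-0.1,-1,0,0,0,0,0,-0.2,-1,0,0,0,0,0,-0.32,-1,0,0,0,0,0,-0.42,-1,0,0,0,0,0,-0.52,-1,0,0,0,0,0,-0.62,-1,0,0,0,0,0,-0.71,-1,0,0,0,0,0,-0.71,-1,0,0,0,0,0,-0.71,-1]
}}

```text
time: 12.45
ee_pos: [0.5667, 0.3715, 0.1913]
eef_rot: [0.07, 0.998, 0.001, 0.0]
ft_force: [0.5, -1.0, -5.9]
width: 0.0214
grip_force: 60.0
```

```bash
python3 goal.py .567,.3716,.163,82 ; python3 - <<'E'
from bench import camera
import cv2,numpy as np
im=camera("scene")[:,:,::-1];cv2.imwrite("pics/s_d3.png",im)
for x in(330,354,378,379,380): print(x,im[190:216,x].mean(1).round().astype(int))
E
```

```text
t 12.45 pos [0.5667 0.3715 0.1913] yawy 81.98 zax [ 7.e-04  1.e-03 -1.e+00] F [ 0.5 -1.  -5.9] w 0.0214 q [-0.83  0.48  0.25  1.39 -0.12  1.29  0.86]
.567,.3716,.163,82 -> [ 0.01  0.01 -0.  ] [-0.007  0.002  0.707]
330 [ 88 150 142 139 139 147 101  96 104  55  63  82  98 104  50  65  68  65
  61  42 221 230 224 224 225 234]
354 [137 140 139 138 139 138 142 127  91  98  58  58  77  96 101  61  61  62
  62  57  38 219 233 220 225 224]
378 [224 222 221 221 217 216 218 229 203  78  93  83  59  92  99 101  49  59
  62  59  54  39 218 231 221 227]
379 [220 222 221 222 246 198 198 169 158  83  95  55  58  75  99  98  64  60
  64  65  61  44 202 234 223 225]
380 [195 164 171 135 187 151 151 135 132  85  94  64  61  58  97  96  74  59
  60  63  59  47 202 234 224 225]
```

All three dies are up (tops at rows 196, 197 and 199). I'll slide the knock-out back out and return it to the mat.

Call:
{"method": "drive_tool", "body": {
  "series": [0,0,0,0,0,0.2,-1,0,0,0,0,0,0.45,-1,0,0,0,0,0,0.7,-1,0,0,0,0,0,0.7,-1,0,0,0,0,-0.4,0.7,-1,0,0,0,0,-1.1,0.7,-1,0,0,0,0,-1.9,0.7,-1,0,0,0,0,-2.6,0.7,-1,0,0,0,0,-3.2,0.7,-1,0,0,0,0,-3.4,0.7,-1]
}}

```text
time: 13.33
ee_pos: [0.5478, 0.2317, 0.1625]
eef_rot: [0.072, 0.997, -0.001, -0.0]
ft_force: [1.0, -1.5, -4.3]
width: 0.0213
grip_force: 60.0
```

```bash
python3 goal.py .517,.022,.163,82
```

```text
t 13.33 pos [0.5478 0.2317 0.1625] yawy 81.72 zax [-2.0e-04 -1.8e-03 -1.0e+00] F [ 1.  -1.5 -4.3] w 0.0213 q [-0.72  0.33  0.29  1.66 -0.1   1.17  1.03]
.517,.022,.163,82 -> [-0.02  0.   -0.06] [ 7.000e-03 -5.299e+00 -2.000e-03]
```

Call:
{"method": "drive_tool", "body": {
  "series": [0,0,0,0,-0.4,0,-1,0,0,0,0,-1.1,0,-1,0,0,0,0,-1.9,0,-1,0,0,0,0,-2.7,0,-1,0,0,0,0,-3.5,0,-1,0,0,0,0,-4.3,0,-1,0,0,0,0,-5.0,0,-1,0,0,0,0,-5.4,0,-1,0,0,0,0,-5.4,0,-1,0,0,0,0,-5.4,0,-1]
}}

```text
time: 14.17
ee_pos: [0.5175, 0.0222, 0.1627]
eef_rot: [0.071, 0.998, 0.0, 0.0]
ft_force: [0.8, 1.0, -5.4]
width: 0.0217
grip_force: 60.0
```

Call:
{"method": "drive_tool", "body": {
  "series": [0,0,0,0,0,0.04,-1,0,0,0,0,0,0.08,-1,0,0,0,0,0,0.1,-1,0,0,0,0,0,0.1,-1]
}}

```text
time: 14.5
ee_pos: [0.5173, 0.0235, 0.1581]
eef_rot: [0.069, 0.998, -0.0, -0.0]
ft_force: [0.6, -0.3, -5.6]
width: 0.0216
grip_force: 60.0
```

```bash
python3 goal.py .517,.022,.158,82
```

```text
t 14.5 pos [0.5173 0.0235 0.1581] yawy 82.07 zax [-6.e-04 -0.e+00 -1.e+00] F [ 0.6 -0.3 -5.6] w 0.0216 q [-0.5   0.17  0.41  1.87 -0.07  1.12  1.36]
.517,.022,.158,82 -> [-0.   -0.01  0.01] [ 0.003 -0.038  0.003]
```

Call:
{"method": "drive_tool", "body": {
  "series": [0,0,0,0,0,0.03,-1,0,0,0,0,0,0.05,-1,0,0,0,0,0,0.05,-1]
}}

```text
time: 14.75
ee_pos: [0.5178, 0.0229, 0.1568]
eef_rot: [0.07, 0.998, 0.0, 0.0]
ft_force: [0.9, 0.8, -1.8]
width: 0.0216
grip_force: 60.0
```

Call:
{"method": "drive_tool", "body": {
  "series": [0,0,0,0,0,0,-0.3,0,0,0,0,0,0,0,0,0,0,0,0,0,0.2,0,0,0,0,0,0,0.2,0,0,0,0,0,0,0.2,0,0,0,0,0,-0.3,0.2,0,0,0,0,0,-1,0.2,0,0,0,0,0,-1.8,0.2,0,0,0,0,0,-2.2,0.2,0,0,0,0,0,-2.2,0.2]
}}

```text
time: 15.58
ee_pos: [0.5192, 0.0227, 0.2485]
eef_rot: [0.07, 0.998, 0.001, 0.003]
ft_force: [-0.1, 0.3, 0.1]
width: 0.0518
grip_force: 0.0
```

```bash
python3 goal.py .545,.2454,.25,-8
```

```text
t 15.58 pos [0.5192 0.0227 0.2485] yawy 81.97 zax [ 0.006   0.0016 -1.    ] F [-0.1  0.3  0.1] w 0.0518 q [-0.52  0.08  0.41  1.76 -0.04  1.3   1.33]
.545,.2454,.25,-8 -> [ 0.07  0.03 17.99] [ 0.139  5.603 -0.023]
```

Call:
{"method": "drive_tool", "body": {
  "series": [0,0,1.4,0.14,0.4,0,0.6,0,0,2.8,0.14,1.0,0,0.6,0,0,4.2,0.14,1.7,0,0.6,0,0,5.6,0.14,2.4,0,0.6,0,0,7.0,0.14,3.1,0,0.6,0,0,8.4,0.14,3.8,0,0.6,0,0,9.8,0.14,4.5,0,0.6,0,0,11.2,0.14,5.1,0,0.6,0,0,12.6,0.14,5.5,0,0.6,0,0,14,0.14,5.6,0,0.6]
}}

```text
time: 16.42
ee_pos: [0.5423, 0.2489, 0.2432]
eef_rot: [0.63, 0.776, -0.0, -0.001]
ft_force: [-0.4, 0.6, -0.2]
width: 0.0696
grip_force: 0.0
```

Call:
{"method": "drive_tool", "body": {
  "series": [0,0,1.4,0,0,0,0.6,0,0,2.8,0,0,0,0.6,0,0,4,0,0,0,0.6,0,0,4,0,0,0,0.6,0,0,4,0,0,0,0.6]
}}

```text
time: 16.83
ee_pos: [0.5429, 0.2453, 0.2439]
eef_rot: [0.754, 0.657, -0.0, -0.0]
ft_force: [-0.2, 0.1, 0.8]
width: 0.0695
grip_force: 0.0
```

```bash
python3 goal.py .545,.2454,.20,-8 .545,.2454,.1115,-8; python3 - <<'E'
from bench import camera,get_calibration
from h import *
c=get_calibration("wrist");w=camera("wrist")[:,:,::-1].copy()
for p in proj(c,[[.545,.2454,.1035],[.554,.3088,.1025],[.563,.3721,.1025]],True): cv2.circle(w,(int(p[0]),int(p[1])),2,(0,255,255),-1)
s=camera("scene")[:,:,::-1].copy()
cr=cv2.resize(s[140:260,200:440],(768,384),interpolation=cv2.INTER_CUBIC)
cv2.imwrite("pics/w2.png",np.vstack([cv2.resize(w[60:260],(768,300))[:, :768],cr[90:390]]))
E
```

```text
t 16.83 pos [0.5429 0.2453 0.2439] yawy -7.81 zax [-7.e-04 -5.e-04 -1.e+00] F [-0.2  0.1  0.8] w 0.0695 q [-0.84  0.27  0.41  1.56 -0.11  1.33 -0.55]
.545,.2454,.20,-8 -> [-0.01  0.01  0.04] [0.011 0.052 1.098]
.545,.2454,.1115,-8 -> [-0.01  0.01  0.04] [0.013 0.053 3.311]
```

View pics/w2.png

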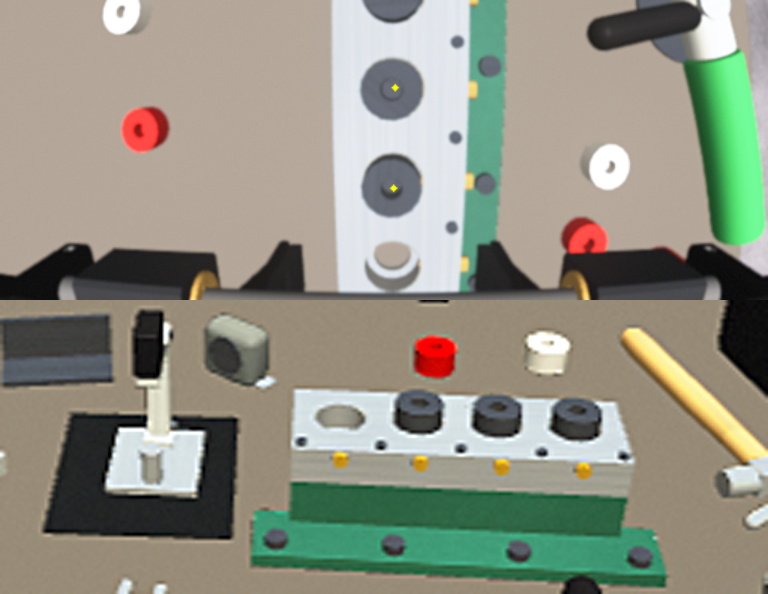

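The wrist view shows die 1 and die 2 at their predicted points. The scene view shows all three dies raised and the knock-out standing on its mat at crop (150,450). I'll grasp die 1.

Call:
{"method": "drive_tool", "body": {
  "series": [0,0,0,0.01,0.04,0.9,0.6,0,0,0,0.01,0.04,1.8,0.6,0,0,0,0.01,0.04,2.6,0.6,0,0,0,0.01,0.04,3.1,0.6,0,0,0,0.01,0.04,3.28,0.6,0,0,0,0.01,0.04,3.28,-1,0,0,0,0.01,0.04,3.28,-1,0,0,0,0.01,0.04,3.28,-1,0,0,0,0.01,0.04,3.28,-1,0,0,0,0.01,0.04,3.28,-1],
  "grip_force": 50
}}

```text
time: 17.77
ee_pos: [0.5451, 0.2456, 0.114]
eef_rot: [0.755, 0.656, 0.001, 0.0]
ft_force: [0.8, -0.9, 0.7]
width: 0.0443
grip_force: 0.0
```

Call:
{"method": "drive_tool", "body": {
  "series": [0,0,0,0,0,0,-1,0,0,0,0,0,0,-1,0,0,0,0,0,0,-1,0,0,0,0,0,0,-1,0,0,0,0,0,0,-1]
}}

```text
time: 18.18
ee_pos: [0.5444, 0.2457, 0.1132]
eef_rot: [0.755, 0.656, -0.0, -0.0]
ft_force: [-2.9, 1.7, -1.2]
width: 0.0392
grip_force: 50.0
```

Call:
{"method": "drive_tool", "body": {
  "series": [0,0,0,0,0,-0.15,-1,0,0,0,0,0,-0.35,-1,0,0,0,0,0,-0.7,-1,0,0,0,0,0,-1.2,-1,0,0,0,0,0,-1.5,-1,0,0,0,0,0,-1.5,-1]
}}

```text
time: 18.68
ee_pos: [0.5466, 0.2458, 0.177]
eef_rot: [0.755, 0.656, 0.003, 0.001]
ft_force: [-0.2, 0.3, -2.2]
width: 0.0387
grip_force: 50.0
```

```bash
python3 goal.py .58,-.21,.2,-32.7; python3 -c "
from bench import camera;import cv2;cv2.imwrite('pics/s5.png',camera('scene')[:,:,::-1])"
```

```text
t 18.68 pos [0.5466 0.2458 0.177 ] yawy -8.05 zax [ 0.0048  0.0028 -1.    ] F [-0.2  0.3 -2.2] w 0.0387 q [-0.83  0.33  0.4   1.65 -0.14  1.19 -0.53]
.58,-.21,.2,-32.7 -> [ 0.04 -0.05  4.93] [-11.163   2.426  -0.604]
```

Die 1 is held (2.2 N). I'll carry it high over the knock-out to the tray.

Call:
{"method": "drive_tool", "body": {
  "series": [0,0,0,-0.1,0.02,-0.6,-1,0,0,0,-0.5,0.08,-1.3,-1,0,0,0.5,-1.2,0.18,-1.7,-1,0,0,1,-2.0,0.3,-1.75,-1,0,0,1.5,-2.9,0.44,-1.75,-1,0,0,2,-3.8,0.57,-1.75,-1,0,0,2.5,-4.7,0.71,-1.75,-1,0,0,3,-5.6,0.85,-1.75,-1,0,0,3.5,-6.4,0.97,-1.75,-1,0,0,4,-7,1.06,-1.75,-1]
}}

```text
time: 19.57
ee_pos: [0.5469, -0.0413, 0.2426]
eef_rot: [0.859, 0.513, -0.001, 0.0]
ft_force: [-0.1, -0.3, -2.1]
width: 0.0388
grip_force: 50.0
```

```bash
python3 goal.py .5514,-.2521,.22,-32.7
```

```text
t 19.57 pos [ 0.5469 -0.0413  0.2426] yawy -28.3 zax [-8.e-04 -7.e-04 -1.e+00] F [-0.1 -0.3 -2.1] w 0.0388 q [-0.56  0.18  0.63  1.7  -0.11  1.3  -0.41]
.5514,-.2521,.22,-32.7 -> [-0.    0.01  0.88] [-4.587  2.597  0.568]
```

Call:
{"method": "drive_tool", "body": {
  "series": [0,0,0.3,-0.4,0.23,0.1,-1,0,0,0.6,-1.1,0.62,0.2,-1,0,0,0.88,-1.9,1.07,0.2,-1,0,0,0.88,-2.7,1.53,0.2,-1,0,0,0.88,-3.5,1.98,0.2,-1,0,0,0.88,-4.2,2.38,0.2,-1,0,0,0.88,-4.58,2.6,0.2,-1,0,0,0.88,-4.58,2.6,0.2,-1,0,0,0.88,-4.58,2.6,0.2,-1]
}}

```text
time: 20.32
ee_pos: [0.5531, -0.2489, 0.234]
eef_rot: [0.877, 0.481, -0.001, -0.0]
ft_force: [-0.2, 0.5, -2.3]
width: 0.0385
grip_force: 50.0
```

```bash
python3 goal.py .5514,-.2521,.115,-32.7; python3 - <<'E'
from bench import camera,get_calibration
from h import *
F=np.array([.5289,-.1723,0]);X=np.array([.8415,-.540,0]);Y=np.array([.540,.8415,0])
def P(d,y,z): return F+d*X+y*Y+[0,0,z]
Q=[P(0,.093,.092),P(0,-.093,.092),P(.004,.089,.092),P(.004,-.089,.092),P(.062,-.055,.078),P(.062,0,.078),P(.062,.055,.078),P(.1285,.11,.118),P(.1285,-.11,.118)]
out=[]
for n in("wrist","side"):
    c=get_calibration(n);w=camera(n)[:,:,::-1].copy();w=cv2.resize(w,None,fx=2,fy=2,interpolation=cv2.INTER_CUBIC)
    for p in proj(c,Q,n=="wrist"): cv2.circle(w,(int(2*p[0]+1),int(2*p[1]+1)),2,(0,0,255),-1)
    out.append(w)
cv2.imwrite("pics/w3.png",np.hstack([cv2.resize(out[0],(512,384))[0:300],out[1][150:450,380:668]]))
E
```

```text
t 20.32 pos [ 0.5531 -0.2489  0.234 ] yawy -32.5 zax [-1.7e-03  1.0e-04 -1.0e+00] F [-0.2  0.5 -2.3] w 0.0385 q [-0.23  0.35  0.74  1.56 -0.24  1.32 -0.03]
.5514,-.2521,.115,-32.7 -> [-0.02  0.01  0.04] [-0.087  0.012  2.976]
```

View pics/w3.png

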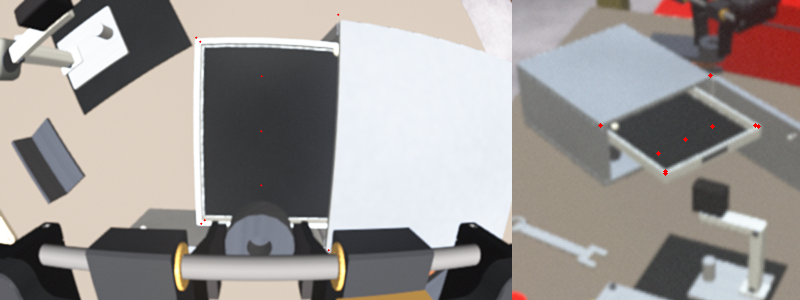

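The tray dots match the picture: rim corners at (197,38) and (203,221), targets on the black floor at x≈262. I'll lower die 1.

Call:
{"method": "drive_tool", "body": {
  "series": [0,0,0,-0.04,0,0.6,-1,0,0,0,-0.08,0,1.4,-1,0,0,0,-0.08,0,2.1,-1,0,0,0,-0.08,0,2.6,-1,0,0,0,-0.08,0,2.85,-1,0,0,0,-0.08,0,2.92,-1,0,0,0,-0.08,0,2.92,-1]
}}

```text
time: 21.0
ee_pos: [0.5521, -0.2502, 0.1185]
eef_rot: [0.876, 0.482, -0.0, -0.0]
ft_force: [-0.4, -0.3, -1.6]
width: 0.0388
grip_force: 50.0
```

Call:
{"method": "drive_tool", "body": {
  "series": [0,0,0,0,0,0.03,-1,0,0,0,0,0,0.06,-1,0,0,0,0,0,0.06,-1]
}}

```text
time: 21.25
ee_pos: [0.5523, -0.2511, 0.1171]
eef_rot: [0.876, 0.482, 0.001, 0.0]
ft_force: [0.9, 0.4, -1.5]
width: 0.0392
grip_force: 50.0
```

Call:
{"method": "drive_tool", "body": {
  "series": [0,0,0,0,0,0.03,-1,0,0,0,0,0,0.05,-1,0,0,0,0,0,0.05,-1]
}}

```text
time: 21.5
ee_pos: [0.5518, -0.251, 0.1142]
eef_rot: [0.876, 0.482, 0.0, -0.0]
ft_force: [0.3, -0.1, -2.4]
width: 0.0386
grip_force: 50.0
```

Call:
{"method": "drive_tool", "body": {
  "series": [0,0,0,0,0,0.03,-1,0,0,0,0,0,0.03,-1]
}}

```text
time: 21.67
ee_pos: [0.5517, -0.251, 0.1127]
eef_rot: [0.876, 0.482, -0.0, -0.0]
ft_force: [0.3, -0.5, -2.3]
width: 0.0389
grip_force: 50.0
```

Call:
{"method": "drive_tool", "body": {
  "series": [0,0,0,0,0,0.03,-1,0,0,0,0,0,0.03,-1]
}}

```text
time: 21.83
ee_pos: [0.5521, -0.2513, 0.1123]
eef_rot: [0.876, 0.482, 0.0, 0.0]
ft_force: [0.3, 0.5, 2.8]
width: 0.0392
grip_force: 50.0
```

Call:
{"method": "drive_tool", "body": {
  "series": [0,0,0,0,0,0.02,-1,0,0,0,0,0,0.02,-1]
}}

```text
time: 22.0
ee_pos: [0.5526, -0.2516, 0.1122]
eef_rot: [0.876, 0.482, 0.001, 0.001]
ft_force: [-1.4, 0.1, 8.4]
width: 0.0388
grip_force: 50.0
```

Contact. I'll release and return for die 2.

Call:
{"method": "drive_tool", "body": {
  "series": [0,0,0,0,0,-0.02,0,0,0,0,0,0,-0.02,0.3,0,0,0,0,0,-0.02,0.3,0,0,0,0,0,-0.02,0.3,0,0,0,0,0,-0.3,0.3,0,0,0,0,0,-1,0.3,0,0,0,0,0,-1.9,0.5,0,0,0,0,0,-2.8,0.6,0,0,0,0,0,-3.2,0.6,0,0,0,0,0,-3.2,0.6]
}}

```text
time: 22.83
ee_pos: [0.5532, -0.2522, 0.2442]
eef_rot: [0.876, 0.481, 0.003, 0.002]
ft_force: [0.5, 0.6, 0.4]
width: 0.0687
grip_force: 0.0
```

```bash
python3 goal.py .554,.308,.24,-8;python3 - <<'E'
from bench import camera,get_calibration
import cv2
cv2.imwrite('pics/sd6.png',cv2.resize(camera('side')[75:230,190:340,::-1],(580,600),interpolation=cv2.INTER_CUBIC))
E
```

```text
t 22.83 pos [ 0.5532 -0.2522  0.2442] yawy -32.44 zax [ 0.0068 -0.0018 -1.    ] F [0.5 0.6 0.4] w 0.0687 q [-0.23  0.34  0.74  1.55 -0.24  1.33 -0.03]
.554,.308,.24,-8 -> [ 0.08 -0.01 -4.89] [11.83  -7.497  0.08 ]
```

View pics/sd6.png

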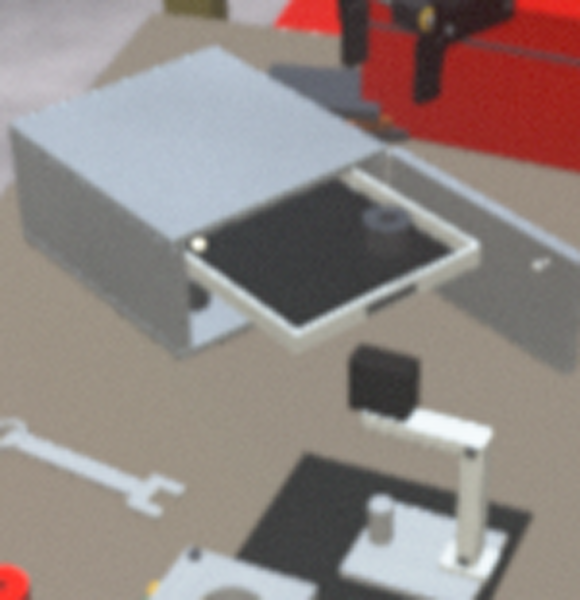

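Die 1 stands upright in the tray at (385,230), and the knock-out is on its mat. On to die 2.

Call:
{"method": "drive_tool", "body": {
  "series": [0,0,0,0.3,-0.19,0,0.6,0,0,-0.5,0.9,-0.57,0,0.6,0,0,-1,1.65,-1.05,0,0.6,0,0,-1.5,2.4,-1.52,0,0.6,0,0,-2,3.2,-2.03,0,0.6,0,0,-2.5,4.0,-2.53,0,0.6,0,0,-3,4.8,-3.04,0,0.6,0,0,-3.5,5.6,-3.55,0,0.6,0,0,-4,6.3,-3.99,0,0.6,0,0,-4.5,6.9,-4.37,0,0.6]
}}

```text
time: 23.72
ee_pos: [0.5511, 0.0786, 0.238]
eef_rot: [0.764, 0.645, -0.001, -0.001]
ft_force: [0.4, 0.3, 0.0]
width: 0.0692
grip_force: 0.0
```

```bash
python3 goal.py .554,.3085,.24,-8
```

```text
t 23.72 pos [0.5511 0.0786 0.238 ] yawy -9.68 zax [-1.7e-03  2.0e-04 -1.0e+00] F [0.4 0.3 0. ] w 0.0692 q [-0.68  0.19  0.52  1.68 -0.1   1.3  -0.31]
.554,.3085,.24,-8 -> [-0.02  0.   -0.34] [ 5.678 -0.896 -0.049]
```

Call:
{"method": "drive_tool", "body": {
  "series": [0,0,-0.3,0.6,-0.09,0,0.6,0,0,-0.4,1.4,-0.22,0,0.6,0,0,-0.4,2.2,-0.35,0,0.6,0,0,-0.4,3.0,-0.47,0,0.6,0,0,-0.4,3.8,-0.6,0,0.6,0,0,-0.4,4.6,-0.73,0,0.6,0,0,-0.4,5.2,-0.82,0,0.6,0,0,-0.4,5.6,-0.88,0,0.6,0,0,-0.4,5.6,-0.88,0,0.6,0,0,-0.4,5.6,-0.88,0,0.6]
}}

```text
time: 24.55
ee_pos: [0.556, 0.3021, 0.2382]
eef_rot: [0.754, 0.657, -0.001, 0.0]
ft_force: [0.2, -0.6, 0.3]
width: 0.0699
grip_force: 0.0
```

```bash
python3 goal.py .554,.3085,.1125,-8
```

```text
t 24.55 pos [0.556  0.3021 0.2382] yawy -7.9 zax [-7.0e-04 -1.4e-03 -1.0e+00] F [ 0.2 -0.6  0.3] w 0.0699 q [-0.88  0.36  0.4   1.47 -0.14  1.34 -0.6 ]
.554,.3085,.1125,-8 -> [-0.01  0.02  0.02] [ 0.156 -0.07   3.142]
```

Call:
{"method": "drive_tool", "body": {
  "series": [0,0,0,0.13,-0.05,0.9,0.6,0,0,0,0.13,-0.05,1.8,0.6,0,0,0,0.13,-0.05,2.6,0.6,0,0,0,0.13,-0.05,3.0,0.6,0,0,0,0.13,-0.05,3.14,0.6,0,0,0,0.13,-0.05,3.14,0.6,0,0,0,0.13,-0.05,3.14,-1,0,0,0,0.13,-0.05,3.14,-1,0,0,0,0.13,-0.05,3.14,-1,0,0,0,0.13,-0.05,3.14,-1]
}}

```text
time: 25.38
ee_pos: [0.5553, 0.3078, 0.1142]
eef_rot: [0.754, 0.656, 0.001, 0.0]
ft_force: [-0.6, 0.1, 0.4]
width: 0.0506
grip_force: 0.0
```

Call:
{"method": "drive_tool", "body": {
  "series": [0,0,0,0,0,0,-1,0,0,0,0,0,0,-1,0,0,0,0,0,0,-1,0,0,0,0,0,0,-1,0,0,0,0,0,0,-1,0,0,0,0,0,0,-1]
}}

```text
time: 25.88
ee_pos: [0.5532, 0.3083, 0.1129]
eef_rot: [0.754, 0.657, -0.001, -0.001]
ft_force: [-5.9, 0.5, 0.6]
width: 0.0383
grip_force: 49.9
```

Call:
{"method": "drive_tool", "body": {
  "series": [0,0,0,0,0,-0.15,-1,0,0,0,0,0,-0.35,-1,0,0,0,0,0,-0.7,-1,0,0,0,0,0,-1.4,-1,0,0,0,0,0,-2.2,-1,0,0,0,0,0,-3,-1,0,0,0,0,0,-3.2,-1,0,0,0,0,0,-3.2,-1]
}}

```text
time: 26.55
ee_pos: [0.5565, 0.3081, 0.2454]
eef_rot: [0.754, 0.656, 0.003, 0.0]
ft_force: [0.3, 0.4, -1.9]
width: 0.0387
grip_force: 49.9
```

```bash
python3 goal.py .5811,-.2058,.235,-32.7
```

```text
t 26.55 pos [0.5565 0.3081 0.2454] yawy -7.95 zax [ 0.0055  0.0037 -1.    ] F [ 0.3  0.4 -1.9] w 0.0387 q [-0.88  0.36  0.4   1.46 -0.14  1.35 -0.61]
.5811,-.2058,.235,-32.7 -> [ 0.05 -0.06  4.95] [-12.641   2.386   0.217]
```

Call:
{"method": "drive_tool", "body": {
  "series": [0,0,0,-0.4,0.08,0,-1,0,0,0.5,-1.1,0.21,0,-1,0,0,1,-1.9,0.36,0,-1,0,0,1.5,-2.7,0.51,0,-1,0,0,2,-3.5,0.66,0,-1,0,0,2.5,-4.3,0.81,0,-1,0,0,3,-5.1,0.96,0,-1,0,0,3.5,-5.9,1.11,0,-1,0,0,4,-6.7,1.26,0,-1,0,0,4.5,-7.4,1.4,0,-1]
}}

```text
time: 27.38
ee_pos: [0.5684, 0.0037, 0.2399]
eef_rot: [0.869, 0.495, -0.001, -0.0]
ft_force: [0.3, 0.1, -2.5]
width: 0.0385
grip_force: 49.9
```

```bash
python3 goal.py .5811,-.2058,.235,-32.7
```

```text
t 27.38 pos [0.5684 0.0037 0.2399] yawy -30.64 zax [-1.9e-03 -8.0e-04 -1.0e+00] F [ 0.3  0.1 -2.5] w 0.0385 q [-0.61  0.23  0.61  1.65 -0.13  1.31 -0.51]
.5811,-.2058,.235,-32.7 -> [-0.01  0.02  0.41] [-4.344  2.943  0.126]
```

Call:
{"method": "drive_tool", "body": {
  "series": [0,0,0.2,-0.5,0.34,0,-1,0,0,0.41,-1.2,0.81,0,-1,0,0,0.41,-1.9,1.29,0,-1,0,0,0.41,-2.6,1.76,0,-1,0,0,0.41,-3.3,2.24,0,-1,0,0,0.41,-3.9,2.64,0,-1,0,0,0.41,-4.34,2.94,0,-1,0,0,0.41,-4.34,2.94,0,-1,0,0,0.41,-4.34,2.94,0,-1]
}}

```text
time: 28.13
ee_pos: [0.5816, -0.2043, 0.2398]
eef_rot: [0.877, 0.48, -0.001, -0.0]
ft_force: [0.4, 0.5, -2.2]
width: 0.0389
grip_force: 49.9
```

```bash
python3 goal.py .5811,-.2058,.115,-32.7
```

```text
t 28.13 pos [ 0.5816 -0.2043  0.2398] yawy -32.67 zax [-2.5e-03 -4.0e-04 -1.0e+00] F [ 0.4  0.5 -2.2] w 0.0389 q [-0.28  0.37  0.71  1.52 -0.24  1.34 -0.12]
.5811,-.2058,.115,-32.7 -> [-0.02  0.02  0.01] [-0.033  0.015  3.119]
```

Call:
{"method": "drive_tool", "body": {
  "series": [0,0,0,-0.03,0,0.7,-1,0,0,0,-0.03,0,1.5,-1,0,0,0,-0.03,0,2.3,-1,0,0,0,-0.03,0,2.8,-1,0,0,0,-0.03,0,3.05,-1,0,0,0,-0.03,0,3.12,-1,0,0,0,-0.03,0,3.12,-1,0,0,0,-0.03,0,3.12,-1]
}}

```text
time: 28.8
ee_pos: [0.5831, -0.2033, 0.1178]
eef_rot: [0.876, 0.481, 0.001, 0.001]
ft_force: [0.1, -0.1, -1.1]
width: 0.0387
grip_force: 49.9
```

Call:
{"method": "drive_tool", "body": {
  "series": [0,0,0,0,0,0.02,-1,0,0,0,0,0,0.04,-1,0,0,0,0,0,0.04,-1]
}}

```text
time: 29.05
ee_pos: [0.5828, -0.2034, 0.1156]
eef_rot: [0.877, 0.481, 0.001, 0.0]
ft_force: [0.1, 0.2, -2.3]
width: 0.0387
grip_force: 49.9
```

Call:
{"method": "drive_tool", "body": {
  "series": [0,0,0,0,0,0.03,-1,0,0,0,0,0,0.03,-1]
}}

```text
time: 29.22
ee_pos: [0.5824, -0.2033, 0.1138]
eef_rot: [0.877, 0.481, 0.0, -0.0]
ft_force: [-0.2, -0.3, -1.4]
width: 0.0389
grip_force: 49.9
```

Call:
{"method": "drive_tool", "body": {
  "series": [0,0,0,0,0,0.02,-1,0,0,0,0,0,0.02,-1]
}}

```text
time: 29.38
ee_pos: [0.5826, -0.2035, 0.1135]
eef_rot: [0.877, 0.481, 0.0, 0.0]
ft_force: [-1.5, -0.0, 2.9]
width: 0.0387
grip_force: 49.9
```

Call:
{"method": "drive_tool", "body": {
  "series": [0,0,0,0,0,0.02,-1,0,0,0,0,0,0.02,-1]
}}

```text
time: 29.55
ee_pos: [0.5831, -0.2039, 0.1134]
eef_rot: [0.877, 0.481, 0.001, 0.001]
ft_force: [-1.9, 0.2, 8.8]
width: 0.0388
grip_force: 49.9
```

Call:
{"method": "drive_tool", "body": {
  "series": [0,0,0,0,0,0.02,-1,0,0,0,0,0,0.02,-1]
}}

```text
time: 29.72
ee_pos: [0.5836, -0.2042, 0.1133]
eef_rot: [0.877, 0.481, 0.001, 0.001]
ft_force: [-1.3, 0.1, 12.9]
width: 0.0389
grip_force: 50.0
```

Die 2 touches the floor. I'll release it and go for die 3.

Call:
{"method": "drive_tool", "body": {
  "series": [0,0,0,0,0,-0.05,0,0,0,0,0,0,-0.05,0.3,0,0,0,0,0,-0.05,0.3,0,0,0,0,0,-0.05,0.3,0,0,0,0,0,-0.3,0.3,0,0,0,0,0,-1,0.3,0,0,0,0,0,-1.9,0.5,0,0,0,0,0,-2.8,0.6,0,0,0,0,0,-3.2,0.6,0,0,0,0,0,-3.2,0.6]
}}

```text
time: 30.55
ee_pos: [0.5839, -0.2043, 0.2445]
eef_rot: [0.877, 0.481, 0.003, 0.002]
ft_force: [0.4, -0.4, -0.2]
width: 0.0684
grip_force: 0.0
```

```bash
python3 goal.py .563,.3718,.24,-8
```

```text
t 30.55 pos [ 0.5839 -0.2043  0.2445] yawy -32.49 zax [ 0.0068 -0.0012 -1.    ] F [ 0.4 -0.4 -0.2] w 0.0684 q [-0.28  0.36  0.71  1.52 -0.24  1.34 -0.12]
.563,.3718,.24,-8 -> [ 0.08 -0.01 -4.9 ] [11.869 -8.178  0.092]
```

Call:
{"method": "drive_tool", "body": {
  "series": [0,0,0,0.3,-0.21,0,0.6,0,0,-0.5,0.9,-0.62,0,0.6,0,0,-1,1.65,-1.14,0,0.6,0,0,-1.5,2.4,-1.65,0,0.6,0,0,-2,3.2,-2.2,0,0.6,0,0,-2.5,4.0,-2.76,0,0.6,0,0,-3,4.8,-3.31,0,0.6,0,0,-3.5,5.6,-3.86,0,0.6,0,0,-4,6.3,-4.34,0,0.6,0,0,-4.5,6.9,-4.75,0,0.6]
}}

```text
time: 31.38
ee_pos: [0.5693, 0.1346, 0.239]
eef_rot: [0.765, 0.645, -0.0, -0.0]
ft_force: [1.0, -0.6, -0.0]
width: 0.0697
grip_force: 0.0
```

```bash
python3 goal.py .563,.3718,.24,-8
```

```text
t 31.38 pos [0.5693 0.1346 0.239 ] yawy -9.73 zax [-8.e-04  5.e-04 -1.e+00] F [ 1.  -0.6 -0. ] w 0.0697 q [-0.72  0.26  0.49  1.6  -0.13  1.31 -0.38]
.563,.3718,.24,-8 -> [-0.01 -0.   -0.35] [ 5.819 -1.158 -0.021]
```

Call:
{"method": "drive_tool", "body": {
  "series": [0,0,-0.3,0.6,-0.12,0,0.6,0,0,-0.35,1.4,-0.28,0,0.6,0,0,-0.35,2.2,-0.44,0,0.6,0,0,-0.35,3.0,-0.6,0,0.6,0,0,-0.35,3.8,-0.76,0,0.6,0,0,-0.35,4.6,-0.92,0,0.6,0,0,-0.35,5.4,-1.08,0,0.6,0,0,-0.35,5.9,-1.17,0,0.6,0,0,-0.35,5.9,-1.17,0,0.6,0,0,-0.35,5.9,-1.17,0,0.6]
}}

```text
time: 32.22
ee_pos: [0.5645, 0.3729, 0.2384]
eef_rot: [0.755, 0.655, -0.001, 0.0]
ft_force: [0.1, -0.3, -0.4]
width: 0.0693
grip_force: 0.0
```

```bash
python3 goal.py .563,.3718,.1125,-8
```

```text
t 32.22 pos [0.5645 0.3729 0.2384] yawy -8.13 zax [-9.0e-04 -1.2e-03 -1.0e+00] F [ 0.1 -0.3 -0.4] w 0.0693 q [-0.92  0.47  0.39  1.33 -0.17  1.38 -0.68]
.563,.3718,.1125,-8 -> [-0.01  0.02 -0.03] [-0.028 -0.032  3.148]
```

Call:
{"method": "drive_tool", "body": {
  "series": [0,0,0,-0.03,-0.03,0.9,0.6,0,0,0,-0.03,-0.03,1.8,0.6,0,0,0,-0.03,-0.03,2.6,0.6,0,0,0,-0.03,-0.03,3.0,0.6,0,0,0,-0.03,-0.03,3.14,0.6,0,0,0,-0.03,-0.03,3.14,0.6,0,0,0,-0.03,-0.03,3.14,-1,0,0,0,-0.03,-0.03,3.14,-1,0,0,0,-0.03,-0.03,3.14,-1,0,0,0,-0.03,-0.03,3.14,-1]
}}

```text
time: 33.05
ee_pos: [0.5641, 0.3711, 0.1147]
eef_rot: [0.756, 0.655, 0.001, 0.0]
ft_force: [-0.3, 0.5, -0.3]
width: 0.051
grip_force: 0.0
```

Call:
{"method": "drive_tool", "body": {
  "series": [0,0,0,0,0,0,-1,0,0,0,0,0,0,-1,0,0,0,0,0,0,-1,0,0,0,0,0,0,-1,0,0,0,0,0,0,-1,0,0,0,0,0,0,-1]
}}

```text
time: 33.55
ee_pos: [0.562, 0.3717, 0.1133]
eef_rot: [0.756, 0.655, -0.001, -0.001]
ft_force: [-6.5, 0.2, -0.1]
width: 0.0388
grip_force: 49.9
```

Call:
{"method": "drive_tool", "body": {
  "series": [0,0,0,0,0,-0.15,-1,0,0,0,0,0,-0.35,-1,0,0,0,0,0,-0.7,-1,0,0,0,0,0,-1.4,-1,0,0,0,0,0,-2.2,-1,0,0,0,0,0,-3,-1,0,0,0,0,0,-3.2,-1,0,0,0,0,0,-3.2,-1]
}}

```text
time: 34.22
ee_pos: [0.5655, 0.3714, 0.2468]
eef_rot: [0.756, 0.654, 0.004, 0.0]
ft_force: [0.3, -0.6, -2.3]
width: 0.0386
grip_force: 49.9
```

```bash
python3 goal.py .6108,-.1595,.235,-32.7
```

```text
t 34.22 pos [0.5655 0.3714 0.2468] yawy -8.25 zax [ 0.0061  0.0044 -1.    ] F [ 0.3 -0.6 -2.3] w 0.0386 q [-0.92  0.45  0.39  1.33 -0.17  1.38 -0.68]
.6108,-.1595,.235,-32.7 -> [ 0.05 -0.07  4.89] [-12.973   3.026   0.244]
```

Call:
{"method": "drive_tool", "body": {
  "series": [0,0,0,-0.4,0.09,0,-1,0,0,0.5,-1.1,0.26,0,-1,0,0,1,-1.9,0.44,0,-1,0,0,1.5,-2.7,0.63,0,-1,0,0,2,-3.5,0.82,0,-1,0,0,2.5,-4.3,1.0,0,-1,0,0,3,-5.1,1.19,0,-1,0,0,3.5,-5.9,1.38,0,-1,0,0,4,-6.7,1.56,0,-1,0,0,4.5,-7.4,1.73,0,-1]
}}

```text
time: 35.05
ee_pos: [0.5889, 0.0648, 0.2405]
eef_rot: [0.87, 0.493, -0.001, -0.0]
ft_force: [0.6, -0.4, -1.9]
width: 0.0385
grip_force: 49.9
```

```bash
python3 goal.py .6108,-.1595,.235,-32.7
```

```text
t 35.05 pos [0.5889 0.0648 0.2405] yawy -30.94 zax [-1.8e-03 -9.0e-04 -1.0e+00] F [ 0.6 -0.4 -1.9] w 0.0385 q [-0.66  0.29  0.58  1.58 -0.16  1.32 -0.6 ]
.6108,-.1595,.235,-32.7 -> [-0.01  0.02  0.35] [-4.528  3.354  0.143]
```

Call:
{"method": "drive_tool", "body": {
  "series": [0,0,0.2,-0.5,0.37,0,-1,0,0,0.35,-1.2,0.89,0,-1,0,0,0.35,-1.9,1.41,0,-1,0,0,0.35,-2.6,1.93,0,-1,0,0,0.35,-3.3,2.44,0,-1,0,0,0.35,-4,2.96,0,-1,0,0,0.35,-4.57,3.38,0,-1,0,0,0.35,-4.57,3.38,0,-1,0,0,0.35,-4.57,3.38,0,-1]
}}

```text
time: 35.8
ee_pos: [0.6112, -0.1611, 0.2404]
eef_rot: [0.878, 0.479, -0.001, -0.0]
ft_force: [-0.5, 0.7, -3.0]
width: 0.0388
grip_force: 49.9
```

```bash
python3 goal.py .6108,-.1595,.1165,-32.7
```

```text
t 35.8 pos [ 0.6112 -0.1611  0.2404] yawy -32.74 zax [-2.3e-03 -9.0e-04 -1.0e+00] F [-0.5  0.7 -3. ] w 0.0388 q [-0.32  0.4   0.68  1.48 -0.25  1.35 -0.2 ]
.6108,-.1595,.1165,-32.7 -> [-0.02  0.02 -0.01] [ 0.035 -0.025  3.096]
```

Call:
{"method": "drive_tool", "body": {
  "series": [0,0,0,0.03,-0.03,0.7,-1,0,0,0,0.03,-0.03,1.5,-1,0,0,0,0.03,-0.03,2.3,-1,0,0,0,0.03,-0.03,2.8,-1,0,0,0,0.03,-0.03,3.05,-1,0,0,0,0.03,-0.03,3.13,-1,0,0,0,0.03,-0.03,3.13,-1,0,0,0,0.03,-0.03,3.13,-1]
}}

```text
time: 36.47
ee_pos: [0.613, -0.1564, 0.1178]
eef_rot: [0.877, 0.481, 0.001, 0.0]
ft_force: [1.1, -0.2, -1.0]
width: 0.0385
grip_force: 49.9
```

Call:
{"method": "drive_tool", "body": {
  "series": [0,0,0,0,0,0.03,-1,0,0,0,0,0,0.06,-1,0,0,0,0,0,0.06,-1]
}}

```text
time: 36.72
ee_pos: [0.6126, -0.1564, 0.1147]
eef_rot: [0.877, 0.481, 0.0, 0.0]
ft_force: [0.2, 0.8, -2.6]
width: 0.0388
grip_force: 49.9
```

Call:
{"method": "drive_tool", "body": {
  "series": [0,0,0,0,0,0.02,-1,0,0,0,0,0,0.02,-1]
}}

```text
time: 36.88
ee_pos: [0.6127, -0.1565, 0.1141]
eef_rot: [0.877, 0.481, 0.0, 0.0]
ft_force: [-1.2, 0.5, 4.3]
width: 0.0388
grip_force: 49.9
```

Call:
{"method": "drive_tool", "body": {
  "series": [0,0,0,0,0,0.02,-1,0,0,0,0,0,0.02,-1]
}}

```text
time: 37.05
ee_pos: [0.6131, -0.1568, 0.114]
eef_rot: [0.877, 0.481, 0.001, 0.001]
ft_force: [-0.8, -0.6, 8.6]
width: 0.0385
grip_force: 49.9
```

Call:
{"method": "drive_tool", "body": {
  "series": [0,0,0,0,0,-0.03,0,0,0,0,0,0,-0.03,0.3,0,0,0,0,0,-0.03,0.3,0,0,0,0,0,-0.03,0.3,0,0,0,0,0,-0.3,0.3,0,0,0,0,0,-1,0.3,0,0,0,0,0,-1.9,0,0,0,0,0,0,-2.3,-1,0,0,0,0,0,-2.3,-1,0,0,0,0,0,-2.3,-1]
}}

```text
time: 37.88
ee_pos: [0.6128, -0.1565, 0.2059]
eef_rot: [0.877, 0.481, 0.001, 0.001]
ft_force: [-0.5, -0.4, -1.2]
width: 0.0378
grip_force: 0.0
```

```bash
python3 goal.py .4855,-.1444,.19,-32.7;python3 - <<'E'
from bench import camera
import cv2,numpy as np
a=cv2.resize(camera('side')[75:245,190:340,::-1],(530,600),interpolation=cv2.INTER_CUBIC)
b=cv2.resize(camera('scene')[160:270,90:180+0,::-1],(260,318),interpolation=cv2.INTER_CUBIC)
cv2.imwrite('pics/t1.png',np.hstack([a,cv2.copyMakeBorder(b,0,282,0,0,cv2.BORDER_CONSTANT)]))
E
```

```text
t 37.88 pos [ 0.6128 -0.1565  0.2059] yawy -32.46 zax [ 0.0022  0.     -1.    ] F [-0.5 -0.4 -1.2] w 0.0378 q [-0.32  0.42  0.66  1.53 -0.27  1.28 -0.19]
.4855,-.1444,.19,-32.7 -> [ 0.02 -0.01  0.05] [-1.453 -2.848  0.391]
```

View pics/t1.png

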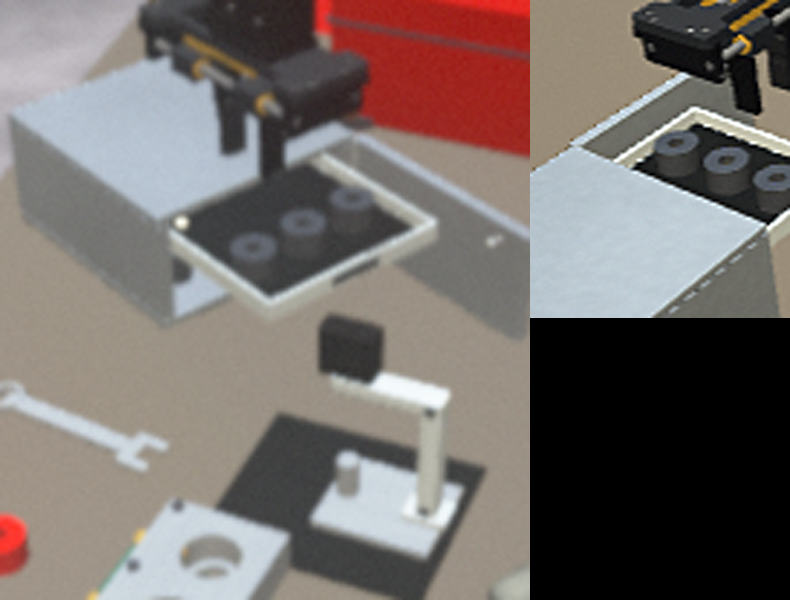

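All three dies stand upright in the tray, (253,258), (303,230) and (352,208), and the knock-out is on its mat. Next I'll go to the front of the tray with closed fingers, tilted so the tips lead under the roof edge.

Call:
{"method": "drive_tool", "body": {
  "series": [0,0,0,-0.2,-0.4,0,-1,-0.6,0,0,-0.5,-1,0.1,-1,-1.3,0,0,-0.9,-1.7,0.3,-1,-2,0,0,-1.2,-2.4,0.39,-1,-2.7,0,0,-1.45,-2.85,0.39,-1,-3.4,0,0,-1.45,-2.85,0.39,-1,-4,0,0,-1.45,-2.85,0.39,-1,-4,0,0,-1.45,-2.85,0.39,-1,-4,0,0,-1.45,-2.85,0.39,-1]
}}

```text
time: 38.73
ee_pos: [0.4843, -0.1436, 0.1883]
eef_rot: [0.863, 0.475, 0.083, 0.151]
ft_force: [0.3, -0.6, 0.3]
width: 0.0006
grip_force: 0.0
```

```bash
python3 goal.py .4855,-.1444,.0985,-32.7  .5275,-.1713,.0985,-32.7
```

```text
t 38.73 pos [ 0.4843 -0.1436  0.1883] yawy -32.4 zax [ 0.2868 -0.1821 -0.9405] F [ 0.3 -0.6  0.3] w 0.0006 q [-0.55 -0.18  0.6   2.14  0.35  0.87 -0.7 ]
.4855,-.1444,.0985,-32.7 -> [ 3.97 -0.01  0.06] [ 0.    -0.729  2.124]
.5275,-.1713,.0985,-32.7 -> [ 3.97 -0.01  0.06] [-0.005  0.444  2.548]
```

Call:
{"method": "drive_tool", "body": {
  "series": [0,0,0,0,-0.2,0.6,-1,0,0,0,0,-0.45,1.3,-1,0,0,0,0,-0.65,1.9,-1,0,0,0,0,-0.73,2.12,-1,0,0,0,0,-0.73,2.12,-1,0,0,0,0,-0.73,2.12,-1]
}}

```text
time: 39.23
ee_pos: [0.4864, -0.1457, 0.099]
eef_rot: [0.864, 0.474, 0.082, 0.152]
ft_force: [0.8, 0.1, -0.1]
width: 0.0005
grip_force: 0.0
```

Call:
{"method": "drive_tool", "body": {
  "series": [0,0,0,0,0.12,0.04,-1,0,0,0,0,0.28,0.1,-1,0,0,0,0,0.42,0.15,-1,0,0,0,0,0.54,0.19,-1,0,0,0,0,0.64,0.23,-1,0,0,0,0,0.72,0.26,-1,0,0,0,0,0.8,0.29,-1,0,0,0,0,0.9,0.325,-1,0,0,0,0,1.02,0.37,-1,0,0,0,0,1.16,0.42,-1]
}}

```text
time: 40.07
ee_pos: [0.5279, -0.1716, 0.0991]
eef_rot: [0.863, 0.474, 0.083, 0.152]
ft_force: [-3.5, 0.1, 0.3]
width: 0.0003
grip_force: 0.9
```

```bash
python3 goal.py .6,-.22,.0985,-32.7
```

```text
t 40.07 pos [ 0.5279 -0.1716  0.0991] yawy -32.46 zax [ 0.2878 -0.1832 -0.94  ] F [-3.5  0.1  0.3] w 0.0003 q [-0.5   0.12  0.69  2.13  0.09  0.6  -0.46]
.6,-.22,.0985,-32.7 -> [ 3.99 -0.01  0.05] [-0.054  2.035  0.754]
```

Call:
{"method": "drive_tool", "body": {
  "series": [0,0,0,0,0.2,0.07,-1,0,0,0,0,0.42,0.15,-1,0,0,0,0,0.66,0.24,-1,0,0,0,0,0.9,0.33,-1,0,0,0,0,1.14,0.42,-1,0,0,0,0,1.38,0.5,-1,0,0,0,0,1.62,0.59,-1,0,0,0,0,1.82,0.665,-1,0,0,0,0,1.98,0.72,-1,0,0,0,0,2.1,0.77,-1]
}}

```text
time: 40.9
ee_pos: [0.604, -0.22, 0.099]
eef_rot: [0.863, 0.474, 0.083, 0.152]
ft_force: [-2.5, 0.8, -0.0]
width: 0.0007
grip_force: 0.8
```

Call:
{"method": "drive_tool", "body": {
  "series": [0,0,0,0,0.08,0.03,-1,0,0,0,0,0.14,0.05,-1,0,0,0,0,0.2,0.072,-1,0,0,0,0,0.26,0.094,-1,0,0,0,0,0.26,0.094,-1]
}}

```text
time: 41.32
ee_pos: [0.6133, -0.2255, 0.0994]
eef_rot: [0.863, 0.474, 0.084, 0.152]
ft_force: [0.6, -0.2, 0.7]
width: 0.0004
grip_force: 0.0
```

```bash
python3 goal.py .6223,-.2323,.0985,-32.7
```

```text
t 41.32 pos [ 0.6133 -0.2255  0.0994] yawy -32.46 zax [ 0.2894 -0.1836 -0.9394] F [ 0.6 -0.2  0.7] w 0.0004 q [-0.3   0.35  0.62  1.89 -0.16  0.63 -0.2 ]
.6223,-.2323,.0985,-32.7 -> [ 4.01 -0.01  0.05] [-0.023  0.257  0.118]
```

Call:
{"method": "drive_tool", "body": {
  "series": [0,0,0,0,0.06,0.02,-1,0,0,0,0,0.12,0.04,-1,0,0,0,0,0.18,0.065,-1,0,0,0,0,0.22,0.08,-1]
}}

```text
time: 41.65
ee_pos: [0.621, -0.2305, 0.0993]
eef_rot: [0.863, 0.474, 0.084, 0.152]
ft_force: [-0.6, 0.5, 1.1]
width: 0.0002
grip_force: 0.7
```

Call:
{"method": "drive_tool", "body": {
  "series": [0,0,0,0,0.03,0.01,-1,0,0,0,0,0.05,0.018,-1]
}}

```text
time: 41.82
ee_pos: [0.6227, -0.2316, 0.0992]
eef_rot: [0.863, 0.474, 0.084, 0.152]
ft_force: [-2.4, 0.3, 1.0]
width: 0.0006
grip_force: 0.7
```

Call:
{"method": "drive_tool", "body": {
  "series": [0,0,0,0,0.03,0.01,-1,0,0,0,0,0.05,0.018,-1]
}}

```text
time: 41.98
ee_pos: [0.6244, -0.2327, 0.0992]
eef_rot: [0.863, 0.474, 0.084, 0.152]
ft_force: [-1.9, 0.9, 0.7]
width: 0.0003
grip_force: 0.7
```

```bash
python3 goal.py .6223,-.2323,.0985,-32.7; python3 -c "
from bench import camera;import cv2;cv2.imwrite('pics/s9.png',camera('scene')[:,:,::-1]);cv2.imwrite('pics/d9.png',camera('side')[:,:,::-1])"
```

```text
t 41.98 pos [ 0.6244 -0.2327  0.0992] yawy -32.46 zax [ 0.2886 -0.1835 -0.9397] F [-1.9  0.9  0.7] w 0.0003 q [-0.27  0.38  0.6   1.85 -0.18  0.64 -0.18]
.6223,-.2323,.0985,-32.7 -> [ 4.   -0.01  0.05] [-0.018 -0.052 -0.001]
```

Not at the stop yet, so I'll keep going in small steps.

Call:
{"method": "drive_tool", "body": {
  "series": [0,0,0,0,0.03,0.01,-1,0,0,0,0,0.05,0.018,-1]
}}

```text
time: 42.25
ee_pos: [0.6261, -0.2338, 0.0991]
eef_rot: [0.863, 0.474, 0.084, 0.152]
ft_force: [-1.4, 1.1, 1.1]
width: 0.0007
grip_force: 0.7
```

Call:
{"method": "drive_tool", "body": {
  "series": [0,0,0,0,0.03,0.01,-1,0,0,0,0,0.05,0.018,-1]
}}

```text
time: 42.42
ee_pos: [0.627, -0.2344, 0.0987]
eef_rot: [0.863, 0.474, 0.083, 0.151]
ft_force: [-12.3, 7.0, 8.2]
width: 0.0004
grip_force: 7.0
```

Call:
{"method": "drive_tool", "body": {
  "series": [0,0,0,0,0.03,0.01,-1,0,0,0,0,0.05,0.018,-1]
}}

```text
time: 42.58
ee_pos: [0.6273, -0.2345, 0.0983]
eef_rot: [0.864, 0.474, 0.082, 0.149]
ft_force: [-26.8, 14.6, 22.8]
width: 0.0003
grip_force: 15.3
```

That is a hard stop, 27 N and beyond the expected depth, so the tray is in. I'll back off, rise, and work out the door path.

Call:
{"method": "drive_tool", "body": {
  "series": [0,0,0,0,-0.2,-0.07,-1,0,0,0,0,-0.6,-0.22,-1,0,0,0,0,-1.1,-0.4,-1,0,0,0,0,-1.3,-0.9,-1,1,0,0,0,-1.4,-1.7,-1,2,0,0,0,-1.6,-2.5,-1,3,0,0,0,-1.8,-2.9,-1,4,0,0,0,-1.8,-2.9,-1,4,0,0,0,-1.8,-2.9,-1]
}}

```text
time: 43.33
ee_pos: [0.5406, -0.1789, 0.1843]
eef_rot: [0.877, 0.481, -0.0, -0.001]
ft_force: [-0.4, -0.6, -0.6]
width: 0.0009
grip_force: 0.0
```

```bash
python3 goal.py .4177,-.2763,.2,52.3; python3 - <<'E'
from bench import get_calibration,camera
from h import *
s=get_calibration("scene")
print("toolbox",[atz(ray(s,p),.0)[:2].round(3) for p in((70,235),(88,175))],[atz(ray(s,p),.15)[:2].round(3) for p in((88,150),(90,165))])
im=cv2.imread('pics/s9.png'); im2=camera("scene")[:,:,::-1]; cv2.imwrite('pics/s10.png',im2)
# door edge / tray: rows of brightness along the line where the tray was
print(atz(ray(s,(162.8,174.5)),.115))
H=np.array([.58,-.336,.115])
for th in(75,80,85,90,95):
    a=np.radians(th-32.7); X=np.array([np.cos(a),np.sin(a),0]);Y=np.array([-X[1],X[0],0])
    print(th,proj(s,[H-.012*X+.216*Y,H+.216*Y,H+.216*Y-[0,0,.11]]).round(1).tolist())
E
```

```text
t 43.33 pos [ 0.5406 -0.1789  0.1843] yawy -32.45 zax [-0.0011  0.0011 -1.    ] F [-0.4 -0.6 -0.6] w 0.0009 q [-0.32  0.29  0.67  1.72 -0.19  1.2  -0.17]
.4177,-.2763,.2,52.3 -> [-1.000e-02 -2.000e-02 -1.695e+01] [-3.703 -1.288 -0.391]
toolbox [array([ 0.52 , -0.467]), array([ 0.183, -0.51 ])] [array([ 0.297, -0.447]), array([ 0.394, -0.415])]
[ 0.39998638 -0.21340312  0.115     ]
75 [[171.9, 178.7], [174.4, 180.2], [178.5, 212.4]]
80 [[167.5, 176.6], [170.3, 177.9], [174.4, 210.0]]
85 [[162.7, 174.8], [165.7, 176.0], [170.1, 207.9]]
90 [[157.6, 173.3], [160.8, 174.3], [165.4, 206.0]]
95 [[152.2, 172.0], [155.6, 172.8], [160.4, 204.4]]
```

Call:
{"method": "drive_tool", "body": {
  "series": [0,0,-1.3,-0.3,-0.1,-0.3,-1,0,0,-2.6,-0.7,-0.25,-0.39,-1,0,0,-3.9,-1.2,-0.42,-0.39,-1,0,0,-5.2,-1.7,-0.6,-0.39,-1,0,0,-6.5,-2.2,-0.77,-0.39,-1,0,0,-7.8,-2.7,-0.94,-0.39,-1,0,0,-9.1,-3.1,-1.08,-0.39,-1,0,0,-10.4,-3.5,-1.22,-0.39,-1,0,0,-11.7,-3.7,-1.29,-0.39,-1,0,0,-13,-3.7,-1.29,-0.39,-1]
}}

```text
time: 44.22
ee_pos: [0.4141, -0.2773, 0.1985]
eef_rot: [0.48, 0.877, -0.0, 0.001]
ft_force: [0.1, -0.6, 0.6]
width: 0.0008
grip_force: 0.0
```

Call:
{"method": "drive_tool", "body": {
  "series": [0,0,-1.3,0,0,0,-1,0,0,-2.6,0,0,0,-1,0,0,-3.95,0,0,0,-1,0,0,-3.95,0,0,0,-1,0,0,-3.95,0,0,0,-1]
}}

```text
time: 44.63
ee_pos: [0.4158, -0.2756, 0.1986]
eef_rot: [0.325, 0.946, -0.0, 0.001]
ft_force: [0.5, 0.1, 0.0]
width: 0.0007
grip_force: 0.0
```

```bash
python3 goal.py .4177,-.2763,.087,52.3
```

```text
t 44.63 pos [ 0.4158 -0.2756  0.1986] yawy 52.07 zax [ 9.e-04 -9.e-04 -1.e+00] F [0.5 0.1 0. ] w 0.0007 q [-0.11  0.08  0.64  1.88 -0.05  1.2   1.45]
.4177,-.2763,.087,52.3 -> [-0.    0.01 -0.05] [-0.045  0.015  2.79 ]
```

Descend beside the door, then compute the arc.

Call:
{"method": "drive_tool", "body": {
  "series": [0,0,0,-0.04,0,0.6,-1,0,0,0,-0.04,0,1.4,-1,0,0,0,-0.04,0,2.1,-1,0,0,0,-0.04,0,2.6,-1,0,0,0,-0.04,0,2.79,-1,0,0,0,-0.04,0,2.79,-1,0,0,0,-0.04,0,2.79,-1]
}}

```text
time: 45.22
ee_pos: [0.4175, -0.2769, 0.0881]
eef_rot: [0.324, 0.946, -0.0, 0.0]
ft_force: [0.6, -0.1, 0.4]
width: 0.0003
grip_force: 0.0
```

```bash
cat > arc.py <<'E'
import sys
from h import *
from bench import telemetry
s=telemetry.read_state();q=R.from_quat(s["eef_rot"]);Y=q.as_matrix()[:,1];y0=np.degrees(np.arctan2(Y[1],Y[0]))
print(s["time"],s["ee_pos"].round(4),round(y0,2),s["ft_force"].round(1))
H=np.array([.58,-.336,0])
for th in map(float,sys.argv[1:]):
    a=np.radians(th-32.7);X=np.array([np.cos(a),np.sin(a),0]);Yd=np.array([-X[1],X[0],0])
    p=H-.027*X+.165*Yd+[0,0,.087]
    print(th,"turn",round(-(th-32.7-y0)/5,2),"shift",(q.inv().apply(p-s["ee_pos"])/.04).round(2))
E
python3 arc.py 85 81 77 73 69 65 61 57 53 49
```

```text
45.2167 [ 0.4175 -0.2769  0.0881] 52.18 [ 0.6 -0.1  0.4]
85.0 turn -0.02 shift [0.01 0.64 0.03]
81.0 turn 0.78 shift [0.05 0.93 0.03]
77.0 turn 1.58 shift [0.06 1.22 0.03]
73.0 turn 2.38 shift [0.06 1.51 0.03]
69.0 turn 3.18 shift [0.04 1.8  0.03]
65.0 turn 3.98 shift [-0.01  2.09  0.03]
61.0 turn 4.78 shift [-0.07  2.38  0.03]
57.0 turn 5.58 shift [-0.15  2.66  0.03]
53.0 turn 6.38 shift [-0.25  2.93  0.03]
49.0 turn 7.18 shift [-0.38  3.19  0.03]
```

Call:
{"method": "drive_tool", "body": {
  "series": [0,0,0,0.01,0.5,0,-1,0,0,0.4,0.03,0.75,0,-1,0,0,1.0,0.05,1.0,0,-1,0,0,1.58,0.06,1.22,0,-1,0,0,2.38,0.06,1.51,0,-1,0,0,3.18,0.04,1.8,0,-1,0,0,3.98,-0.01,2.09,0,-1,0,0,4.78,-0.07,2.38,0,-1,0,0,5.58,-0.15,2.66,0,-1,0,0,6.38,-0.25,2.93,0,-1]
}}

```text
time: 46.05
ee_pos: [0.4984, -0.1899, 0.0894]
eef_rot: [0.573, 0.82, 0.001, 0.001]
ft_force: [-0.8, -0.5, -0.2]
width: 0.0004
grip_force: 0.3
```

```bash
python3 arc.py 53 49 44 39 34 29 24 19 15 12
```

```text
46.05 [ 0.4984 -0.1899  0.0894] 20.12 [-0.8 -0.5 -0.2]
53.0 turn -0.04 shift [-0.01 -0.03  0.06]
49.0 turn 0.76 shift [0.03 0.26 0.06]
44.0 turn 1.76 shift [0.05 0.62 0.06]
39.0 turn 2.76 shift [0.04 0.99 0.06]
34.0 turn 3.76 shift [-0.01  1.35  0.06]
29.0 turn 4.76 shift [-0.08  1.71  0.07]
24.0 turn 5.76 shift [-0.19  2.06  0.07]
19.0 turn 6.76 shift [-0.33  2.39  0.07]
15.0 turn 7.56 shift [-0.46  2.65  0.07]
12.0 turn 8.16 shift [-0.57  2.84  0.07]
```

Call:
{"method": "drive_tool", "body": {
  "series": [0,0,0.76,0.03,0.26,0.03,-1,0,0,1.76,0.05,0.62,0.06,-1,0,0,2.76,0.04,0.99,0.06,-1,0,0,3.76,-0.01,1.35,0.06,-1,0,0,4.76,-0.08,1.71,0.06,-1,0,0,5.76,-0.19,2.06,0.06,-1,0,0,6.76,-0.33,2.39,0.06,-1,0,0,7.56,-0.46,2.65,0.06,-1,0,0,8.0,-0.54,2.78,0.06,-1,0,0,8.0,-0.54,2.78,0.06,-1]
}}

```text
time: 46.88
ee_pos: [0.6108, -0.1714, 0.0868]
eef_rot: [0.818, 0.576, 0.001, 0.001]
ft_force: [0.5, 0.3, -0.8]
width: 0.0002
grip_force: 0.0
```

```bash
python3 arc.py 12 9 6 4 3 2 1 0 -1 -2
```

```text
46.8833 [ 0.6108 -0.1714  0.0868] -19.71 [ 0.5  0.3 -0.8]
12.0 turn 0.2 shift [ 0.    0.06 -0.  ]
9.0 turn 0.8 shift [ 0.03  0.28 -0.  ]
6.0 turn 1.4 shift [ 0.04  0.5  -0.  ]
4.0 turn 1.8 shift [ 0.05  0.64 -0.  ]
3.0 turn 2.0 shift [ 0.05  0.71 -0.  ]
2.0 turn 2.2 shift [ 0.05  0.79 -0.  ]
1.0 turn 2.4 shift [ 0.04  0.86 -0.  ]
0.0 turn 2.6 shift [ 0.04  0.93 -0.  ]
-1.0 turn 2.8 shift [ 0.03  1.01 -0.  ]
-2.0 turn 3.0 shift [ 0.03  1.08 -0.  ]
```

Call:
{"method": "drive_tool", "body": {
  "series": [0,0,0.4,0.02,0.15,0,-1,0,0,0.8,0.03,0.28,0,-1,0,0,1.4,0.04,0.46,0,-1,0,0,1.8,0.05,0.6,0,-1,0,0,2.0,0.05,0.67,0,-1]
}}

```text
time: 47.3
ee_pos: [0.6342, -0.1784, 0.0863]
eef_rot: [0.865, 0.502, -0.0, -0.001]
ft_force: [-13.4, 6.1, 11.5]
width: 0.0005
grip_force: 7.5
```

Call:
{"method": "drive_tool", "body": {
  "series": [0,0,0.2,0,0.06,0,-1,0,0,0.4,0,0.12,0,-1,0,0,0.4,0,0.16,0,-1]
}}

```text
time: 47.55
ee_pos: [0.6406, -0.1817, 0.0863]
eef_rot: [0.873, 0.488, 0.001, 0.0]
ft_force: [0.6, -0.4, 0.6]
width: 0.0003
grip_force: 0.0
```

Call:
{"method": "drive_tool", "body": {
  "series": [0,0,0.1,0,0.04,0,-1,0,0,0.2,0,0.08,0,-1]
}}

```text
time: 47.72
ee_pos: [0.6423, -0.1827, 0.0857]
eef_rot: [0.877, 0.48, -0.0, -0.001]
ft_force: [-13.6, 9.1, 12.0]
width: 0.0007
grip_force: 9.3
```

```bash
python3 arc.py 3 2 1 0 -1
```

```text
47.7167 [ 0.6423 -0.1827  0.0857] -32.6 [-13.6   9.1  12. ]
3.0 turn -0.58 shift [ 0.02 -0.13 -0.03]
2.0 turn -0.38 shift [ 0.03 -0.06 -0.03]
1.0 turn -0.18 shift [ 0.05  0.01 -0.03]
0.0 turn 0.02 shift [ 0.06  0.08 -0.03]
-1.0 turn 0.22 shift [ 0.07  0.16 -0.03]
```

It met the catch at about 14 N, dropped to 0 as it snapped, and is now at the stop. One small extra press, then retreat and check.

Call:
{"method": "drive_tool", "body": {
  "series": [0,0,0,0,0.03,0,-1,0,0,0,0,0.05,0,-1,0,0,0,0,0.05,0,-1]
}}

```text
time: 47.97
ee_pos: [0.6423, -0.1827, 0.0856]
eef_rot: [0.877, 0.48, -0.001, -0.003]
ft_force: [-19.1, 11.9, 16.8]
width: 0.0002
grip_force: 12.7
```

Call:
{"method": "drive_tool", "body": {
  "series": [0,0,0,0,-0.3,0,-1,0,0,0,0,-0.9,0,-1,0,0,0,0,-1.6,0,-1,0,0,0,0,-2,-0.5,-1,0,0,0,0,-2,-1.3,-1,0,0,0,0,-2,-2.2,-1,0,0,0,0,-2,-3,-1,0,0,0,0,-2,-3.6,-1,0,0,0,0,-2,-3.6,-1]
}}

```text
time: 48.72
ee_pos: [0.5791, -0.1427, 0.2347]
eef_rot: [0.877, 0.48, 0.003, 0.002]
ft_force: [0.8, 0.2, -0.5]
width: 0.0006
grip_force: 0.0
```

```bash
python3 - <<'E'
from bench import camera
import cv2,numpy as np
a=cv2.resize(camera('side')[75:300,180:340,::-1],(427,600),interpolation=cv2.INTER_CUBIC)
b=cv2.resize(camera('scene')[140:310,20:270,::-1],(373,254),interpolation=cv2.INTER_CUBIC)
w=cv2.resize(camera('wrist')[:,:,::-1],(373,280))
cv2.imwrite('pics/f.png',np.hstack([a,cv2.copyMakeBorder(np.vstack([b,w]),0,66,0,0,cv2.BORDER_CONSTANT)]))
E
```

```text
(no output)
```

View pics/f.png

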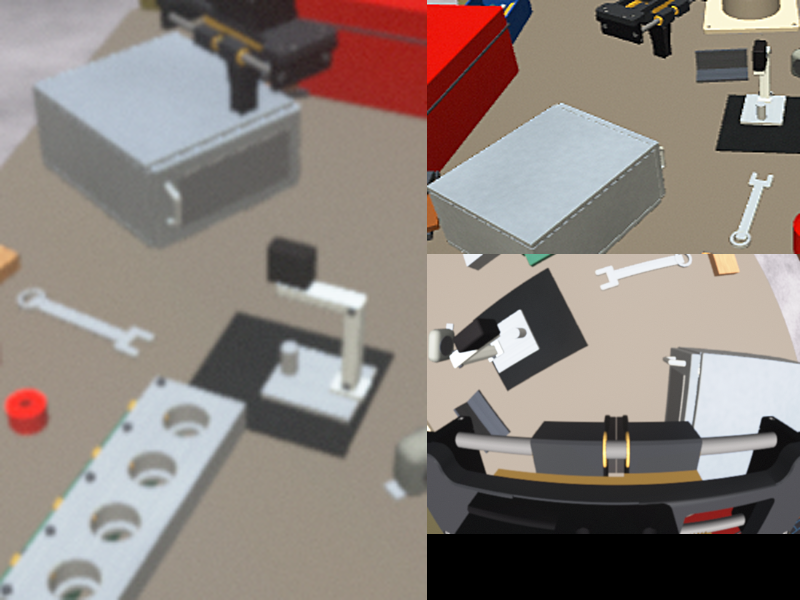

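The door lies flush on the cabinet with its handle at (173,203). All four pockets are empty, and the knock-out stands fully on its mat. I'll hand in.

```bash
python3 -c "
from bench import r
print(r.close_job())"
```

```text
the job is handed in; nothing more can be done
None
```

The job is handed in at about 49 s on the robot's clock: dies 1–3 (pocket 0 was empty) stood upright in the tray when last seen before it was pushed in to its stop, the knock-out is back on its mat, and the door is shut on its catch.

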